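# Pile up the pen-holder blocks and set the depth stop on them

### The arm

A 6-joint arm with a two-finger parallel gripper is mounted at the origin on the work surface. World frame = base frame: x ahead of the robot, y to its left, z up, the work surface at z = 0. Lengths are in m, angles in degrees, forces in N, time in s.
With the tool pointing down it reaches from about 0.4 to 0.825 m from the base axis. Payload 7 kg.
Tool frame: the origin (TCP) lies midway between the tips of the shut fingers; the grasp point (between the pads) lies 19 mm behind it; z points along the fingers, y is the line along which they close (so a half turn about z gives the same grasp; the last joint's range is limited). The gripper opens to 88 mm and grips with 3 to 60 N. Pads are 19 mm wide; open, the fingers measure 130 mm over their backs; the gripper's body (78 mm by 193 mm) begins 47 mm behind the grasp point.
Start: joints at [-56.545, 20.546, 0.682, 0, -70.136, -16.507], TCP at [0.197, -0.646, 0.227] pointing down, gripper open.
Joint ranges: [-176.03, 176.03], [-82.01, 121.73], [-58.28, 71.71], [-173.87, 95.51], [-174.79, -0.11], [-173.66, 173.66]. Speed limits (degrees/s): [136.94, 136.94, 172.46, 180, 180, 180].

### API

Orientations are given as [roll, pitch, yaw] about the fixed x, y, z axes, in that order (R = Rz(yaw) Ry(pitch) Rx(roll)).
In Python, from plant import telemetry, viewer, workorder gives the robot as it stands. The module is installed in compiled form; this text tells all that it offers.
- The arm moves only by the tool carry_out, never from a script. Its argument "rows" is a list of rows, each a list of 6 numbers: the shift along the tool's x, y, z in m, then the turn, a rotation vector about the tool's x, y, z in rad. In form: [[tx, ty, tz, ax, ay, az], ...]. A call has 1 to 8 rows; each row is the pose to reach, as a shift and turn from the pose commanded when the call began, along the tool's axes at that moment; what a row does not reach only later rows make up. A row lasts 1/8 s, in which the tool goes at most 62.5 mm and 10.7 degrees, less where a joint would pass 70% of its speed; a pose out of reach is approached as far as the arm can. A call with a gripper value outside its range is refused whole. "grip" is the gripper's target within -1 to 1 (fully open at 1, half-way at 0, shut at -1), set as the call begins (left out, the last holds). The fingers move at their own pace and stop on an object; the grip force is fixed at half the most. Time passes only in rows, so rows that repeat a pose let the fingers close. It gives the time, the measured TCP pose, the force, the opening and the grip force at its end, in the units of the state.
- telemetry.get_obs(): the state, without advancing time (a new reading comes with each control period).
- viewer.snapshot(name): name is "scene" or "top" or "wrist"; returns the picture (400x640x3 uint8, red, green, blue); there is no depth.
- viewer.camera_info(name): a dict with "intrinsics" (3x3 intrinsics, pixels), "extrinsics" (4x4, takes a point from camera to world coordinates); the wrist camera has in their place "tool_from_camera" (4x4, takes a point from camera to tool coordinates, whose origin is the TCP and whose axes are the flange's). Camera axes: x right, y down, z forward; pixel columns grow to the right and rows downward; lengths in m; the calibration is good to about 2 mm. A picture is of the moment at which its call begins: read the wrist's pose just before it. camera_info takes no time and is no camera call.
- workorder.close_job(): hands the job in; it is judged then, once.
The state is a dict: "clock": time; "joint_pos": joint angles; "qvel": joint speeds; "tau": joint torques, N m; "tool_pos": TCP position; "orientation": TCP orientation; "force": force on the tool from outside, world axes, zero at the start; "moment": the same for the moment, N m; "opening": finger opening in m; "gripper_force": force on a finger pad.
Only numpy, scipy, OpenCV 4.12 (cv2) and the standard library are available. Lean on these libraries where they do the work, as an engineer would, in place of code of your own. Each camera call takes 0.05 s, during which the arm holds its last target. There are 200 camera calls.

### The job

Get the setting stand on the shop counter ready to bore a pen holder: loosen the clamp lever, raise the stop rod out of the way, seat the long base block flat and fully down in the pocket of the pulled-out sled, and press every stacking block that is on the counter onto it in one square pile, studs fully home in the piece below. Then push the sled all the way in under the stop, lower the stop rod until its foot touches the top block, and swing the clamp lever fully round to lock it there. Never move the rod while the clamp is locked, and leave the ink bottle, the jar and the pen cup alone.

Things in the scene. Friction and masses are not known exactly. Their poses are not given: they have to be found in the camera images.
- pocket (a point): Centre of the floor of the pocket in the sliding sled, 20 mm above the counter. Pocket 133 x 59 mm, steel walls 8 mm thick, tops 13.5 mm above the pocket floor with a sloped lead-in. x along the pocket and the push-in direction (away from the robot), y across, z up: the axes of the whole stand, whose place and yaw vary.
- sled (a joint): Sled position, m: 0 pulled out towards the robot (start, clear of the stop, the loading place), 0.12 fully in, where the pocket centre is right under the stop rod. Slides with about 3 N friction and stays where left.
- sled_grip (a point): Grip point of the sled's upright steel handle plate, 12 mm thick along the sled's x, 40 mm wide along y, top 104 mm above the counter; the point is 84 mm above the counter, 100 mm from the pocket centre on the robot's side. Moves with the sled. With the sled in, it is 100 mm from the stop rod, so a gripper body that is long across the fingers clears the stand best when pinching across y.
- stop (a joint): Height of the stop rod, m: 0 lowest (foot 45 mm above the counter), 0.12 highest (foot 165 mm). It starts low. About 6 N of friction hold it where it is left; the rod weighs 200 g. Only to be moved with the clamp loose.
- foot (a point): Centre of the underside of the stop rod's round foot (20 mm diameter). It touches the flat top of the top block between the two studs. z up.
- stop_grip (a point): Centre of the black round knob on top of the stop rod (26 mm diameter, 34 mm tall), 180 mm above the foot. The rod (12 mm) passes below it through the arm of the stand, whose top is 203 mm above the counter and whose underside is 178 mm; behind it (stand +x, 98 mm) is the column, 205 mm tall.
- clamp (a joint): Clamp lever angle, rad: 0 loose (lever points to the stand's +y), 1.57 locked (lever points to the stand's -x, towards the robot); grows counter-clockwise seen from above. Starts locked. About 0.15 N m of friction; stays where left. Below 0.25 counts as loose, above 1.35 as locked.
- clamp_grip (a point): Upright black round grip post on the lever's end, 18 mm diameter, from 214 to 262 mm above the counter; the point is 240 mm above the counter, on the post's axis, 70 mm from the pivot.
- clamp_pivot (a point): Point on the lever's vertical pivot axis, at the height of the clamp_grip point (240 mm); 55 mm to the stand's +y side of the stop rod.
- base_c (a point): Plain light wood base block, 130 x 56 x 36 mm, 200 g, the longest and thickest block, solid underneath, with the same two round studs on top (34 mm either side of the middle along x). Point: centre of the 36 mm thick body, 18 mm above its underside. x along its length, y across, z up; fits the pocket either way round.
- block1_c (a point): Light wood stacking block, 100 x 56 x 24 mm, 90 g, maybe absent; all alike. On top two round studs (20 mm diameter, 9 mm tall, tapered tips, 34 mm either side of the middle along x); underneath two sockets (22.4 mm square, 11 mm deep, same places) for the studs below. Point: centre of the body, 12 mm above its underside and below its flat top. x along length, z up; fits either way round.
- block2_c (a point): Light wood stacking block, 100 x 56 x 24 mm, 90 g, maybe absent; all alike. On top two round studs (20 mm diameter, 9 mm tall, tapered tips, 34 mm either side of the middle along x); underneath two sockets (22.4 mm square, 11 mm deep, same places) for the studs below. Point: centre of the body, 12 mm above its underside and below its flat top. x along length, z up; fits either way round.
- block3_c (a point): Light wood stacking block, 100 x 56 x 24 mm, 90 g, maybe absent; all alike. On top two round studs (20 mm diameter, 9 mm tall, tapered tips, 34 mm either side of the middle along x); underneath two sockets (22.4 mm square, 11 mm deep, same places) for the studs below. Point: centre of the body, 12 mm above its underside and below its flat top. x along length, z up; fits either way round.
- ink: Bystander: amber ink bottle with a white cap, 56 mm diameter, 110 mm tall; origin at the centre of its underside. Leave it alone.
- jar: Bystander: amber jar with a black lid, 66 mm diameter, 75 mm tall; origin at the centre of its underside. Leave it alone.
- pencup: Bystander: white ceramic cup of reed pens, 72 mm diameter, 90 mm tall, pens up to about 215 mm; origin at the centre of its underside. Leave it alone.
Things that resemble listed ones, but are neither listed nor needed, are in the scene too. Leave any blue look-alike of the part that bears base_c alone. Leave any turquoise or white look-alike of the part that bears block3_c alone.

How it is judged (in metres and radians):
On the way, in this order (a step that is already met when the one before it is completed fails the run):
1. the clamp lever is swung to loose (value of joint clamp below 0.25 rad), for 0.2 s.
2. the base block is fully seated in the pocket and every block is pressed fully home on the pile (z of base_c in the frame of pocket below 0.02 m and horizontal distance between base_c and pocket below 0.004 m and angle between base_c's own z axis and vertical below 0.03 rad and angle between the x axis of base_c and the x axis of pocket, either way round below 0.05 rad and horizontal distance between each of block1_c, block2_c, block3_c and base_c below 0.006 m and angle between each of block1_c, block2_c, block3_c's own z axis and vertical below 0.04 rad and angle between the x axis of each of block1_c, block2_c, block3_c and the x axis of base_c, either way round below 0.14 rad and (z of block1_c in the frame of base_c between 0.027 and 0.0325 m or z of block1_c in the frame of base_c between 0.051 and 0.0565 m or z of block1_c in the frame of base_c between 0.075 and 0.0805 m) and (z of block2_c in the frame of base_c between 0.027 and 0.0325 m or z of block2_c in the frame of base_c between 0.051 and 0.0565 m or z of block2_c in the frame of base_c between 0.075 and 0.0805 m) and (z of block3_c in the frame of base_c between 0.027 and 0.0325 m or z of block3_c in the frame of base_c between 0.051 and 0.0565 m or z of block3_c in the frame of base_c between 0.075 and 0.0805 m)), for 0.2 s.
3. the sled, with the complete pile, is fully in (all of step 2 and value of joint sled above 0.116 m), for 0.2 s.
4. with the clamp loose, the stop rod's foot is lowered onto the top block (value of joint clamp below 0.25 rad and value of joint sled above 0.116 m and ((z of foot in the frame of block1_c between 0.009 and 0.0138 m and horizontal distance between foot and block1_c below 0.014 m) or (z of foot in the frame of block2_c between 0.009 and 0.0138 m and horizontal distance between foot and block2_c below 0.014 m) or (z of foot in the frame of block3_c between 0.009 and 0.0138 m and horizontal distance between foot and block3_c below 0.014 m))), for 0.2 s.
At the end, for the whole second after the job is handed in: Base in the pocket (4 mm; raised < 2 mm, square to 0.05 rad); every block present in the pile (6 mm, yaw 0.14 rad, tilt 0.04 rad, home to 2.5 mm); sled within 4 mm of fully in; foot within 2 mm of touching the top block; clamp above 1.35 rad; all released and at rest (all of step 3 and ((z of foot in the frame of block1_c between 0.009 and 0.0138 m and horizontal distance between foot and block1_c below 0.014 m) or (z of foot in the frame of block2_c between 0.009 and 0.0138 m and horizontal distance between foot and block2_c below 0.014 m) or (z of foot in the frame of block3_c between 0.009 and 0.0138 m and horizontal distance between foot and block3_c below 0.014 m)) and value of joint clamp above 1.35 rad and linear speed of each of ink, jar, pencup below 0.01 m/s and velocity of joint stop between -0.003 and 0.003 m/s).
It fails at once if the stop rod is moved while the clamp is locked (value of joint clamp above 1.2 rad and (velocity of joint stop above 0.03 m/s or velocity of joint stop below -0.03 m/s)).
It fails at once if the ink bottle is pushed away or tipped over (distance of ink from where it was at the start of the episode above 0.03 m or angle between ink's own z axis and vertical above 0.4 rad).
It fails at once if the jar is pushed away or tipped over (distance of jar from where it was at the start of the episode above 0.03 m or angle between jar's own z axis and vertical above 0.4 rad).
It fails at once if the pen cup is pushed away or tipped over (distance of pencup from where it was at the start of the episode above 0.03 m or angle between pencup's own z axis and vertical above 0.4 rad).
Of block1, block2, block3 only 1 to 3 are there at a start; the rules pass over those that are not, and their reading is None.
At some moment in a run one of base, block1, block2, block3 may be knocked a few centimetres aside while the robot is not near it.
Once in a run the grip may slacken for a moment while it holds something.
It also fails if it takes over 210 s, if anything falls off the work surface, if the arm or the gripper's body presses on something with over 40 N, if the wrist force passes 120 N, or if a joint passes its speed limit or range.

## Working session

There is one attempt and no reset: what is moved stays moved. The work goes in short steps, Python scripts to look and compute and a tool call to move; the robot and the scene stay as the last step left them, time stands still between calls to the robot, and variables do not carry over. Pictures are saved under pics/ and viewed, at most 14 in all, crops included, and the job is handed in when it is done.

Besides the shell and the picture viewer there is one more tool, called after ">>>" as name(argument=value, ...) on one line, values as JSON. carry_out: Moves the arm, as the interface text tells. Its arguments: {"type":"object","properties":{"rows":{"type":"array"},"grip":{"type":"number"}},"required":["rows"]}

```bash
mkdir -p pics; ls
python3 - <<'E'
from plant import telemetry, viewer
import cv2,numpy as np
print(telemetry.get_obs())
for n in ("scene","top"):
    im=viewer.snapshot(n); cv2.imwrite(f"pics/{n}0.png",cv2.resize(im[:,:,::-1],(800,500),interpolation=cv2.INTER_CUBIC))
    c=viewer.camera_info(n); print(n,c)
print(viewer.camera_info("wrist"))
E
```

```text
pics
{'clock': 0.0, 'joint_pos': array([-5.65462800e+01,  2.05928792e+01,  6.33636625e-01, -1.88006542e-02,
       -7.01366138e+01, -1.65051896e+01]), 'qvel': array([-0.06745591,  0.053704  , -0.02080631, -0.00997676, -0.02856954,
        0.00683339]), 'tau': array([ 5.71624514e-04, -5.82714808e+01,  2.93048948e+01,  6.99693918e+00,
        6.80900455e-03, -1.78523433e-04]), 'tool_pos': array([ 0.19657353, -0.64522855,  0.22560951]), 'orientation': array([ 1.79903072e+02, -1.02900116e-02, -1.63057864e+02]), 'force': array([ 0.03313847, -0.10771623,  0.03373641]), 'moment': array([0.00683029, 0.00450408, 0.03701236]), 'gripper_force': 0.0, 'opening': 0.08738184336467551}
scene {'intrinsics': array([[460.26343899,   0.        , 319.18439579],
       [  0.        , 460.26343899, 203.7340852 ],
       [  0.        ,   0.        ,   1.        ]]), 'extrinsics': array([[ 0.63535596,  0.65224792, -0.41339504,  1.13631547],
       [ 0.77218965, -0.54132572,  0.33270047, -0.56227528],
       [-0.00677818, -0.5306026 , -0.84759362,  1.43708753],
       [ 0.        ,  0.        ,  0.        ,  
[... 280 characters left out ...]
036,  0.00905485, -0.01404552, -0.04296341],
       [ 0.01329836, -0.07787197, -0.99687467,  1.65841299],
       [ 0.        ,  0.        ,  0.        ,  1.        ]])}
{'intrinsics': array([[336.28351669,   0.        , 324.1631256 ],
       [  0.        , 336.28351669, 200.53709739],
       [  0.        ,   0.        ,   1.        ]]), 'tool_from_camera': array([[-5.51434321e-04, -9.54746932e-01, -2.97418883e-01,
         8.03650048e-02],
       [ 9.99999016e-01, -1.42791968e-04, -1.39568672e-03,
        -1.74273608e-05],
       [ 1.29005859e-03, -2.97419360e-01,  9.54746071e-01,
        -1.58344516e-01],
       [ 0.00000000e+00,  0.00000000e+00,  0.00000000e+00,
         1.00000000e+00]])}
```

View pics/scene0.png

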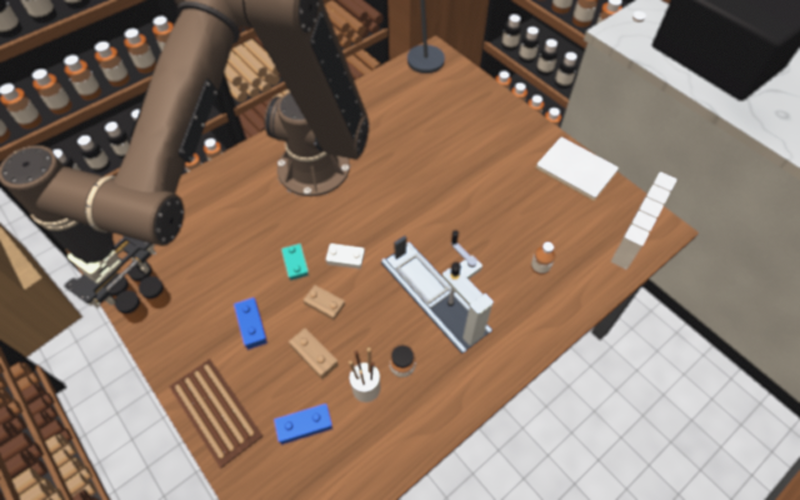

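View pics/top0.png

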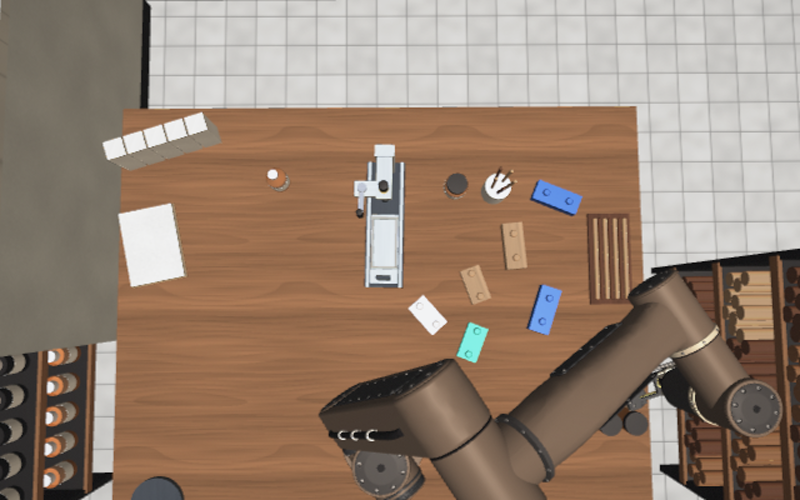

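The scene shows one wood stacking block at top-view (475,284) and the base at (514,246). The stand is around (385,220), with its lever at (360,205). The blue, white and turquoise blocks are decoys. Next I'll compute rough positions.

```bash
cat > h.py <<'E'
import numpy as np, cv2
from scipy.spatial.transform import Rotation as R
from plant import telemetry, viewer
def cam(n):
    c=viewer.camera_info(n); K=c["intrinsics"]
    if n!="wrist": return K,c["extrinsics"]
    o=telemetry.get_obs(); T=np.eye(4); T[:3,:3]=R.from_euler("xyz",o["orientation"],degrees=True).as_matrix(); T[:3,3]=o["tool_pos"]
    return K,T@c["tool_from_camera"]
def ray(K,E,u,v,z):
    d=E[:3,:3]@np.linalg.solve(K,[u,v,1]); p=E[:3,3]; return p+d*(z-p[2])/d[2]
def proj(K,E,P):
    q=np.linalg.inv(E)@np.append(P,1); q=K@q[:3]; return q[:2]/q[2]
def grab(n,name,box=None,s=1.25):
    """save picture/crop; store camera in npz for later"""
    K,E=cam(n); im=viewer.snapshot(n)
    if box is None: box=(0,0,640,400)
    x0,y0,x1,y1=box
    cv2.imwrite(f"pics/{name}.png",cv2.resize(im[y0:y1,x0:x1,::-1],None,fx=s,fy=s,interpolation=cv2.INTER_CUBIC))
    np.savez(f"pics/{name}.npz",K=K,E=E,o=np.array([x0,y0]),s=s,im=im)
def at(name,u,v,z):
    d=np.load(f"pics/{name}.npz"); p=d["o"]+(np.array([u,v])+.5)/d["s"]-.5
    return ray(d["K"],d["E"],*p,z)
def tool():
    o=telemetry.get_obs(); Rm=R.from_euler("xyz",o["orientation"],degrees=True).as_matrix(); return o["tool_pos"],Rm
def delta(p,yaw=None):
    """shift in tool axes to reach world TCP p pointing down with world yaw (deg) of tool x-axis"""
    t,Rm=tool(); s=Rm.T@(np.array(p)-t); r=None
    if yaw is not None:
        Rt=R.from_euler("xyz",[180,0,yaw],degrees=True).as_matrix(); r=R.from_matrix(Rm.T@Rt).as_rotvec()
    print("shift",s.round(4),"turn",None if r is None else r.round(4)); return s,r
def st():
    o=telemetry.get_obs(); print("t",o["clock"].__round__(2) if hasattr(o["clock"],"__round__") else o["clock"],"pos",o["tool_pos"].round(4),"rpy",o["orientation"].round(2),"F",o["force"].round(1),"op",round(o["opening"],4),"gf",round(o["gripper_force"],1),"j",o["joint_pos"].round(0))
E
python3 - <<'E'
from h import *
for n,b in (("a",(280,105,360,245)),("b",(320,150,440,300))):
    pass
grab("top","topa",(270,105,430,255),5)
T="topa"
f=lambda u,v:((u/1.25-270)*5,(v/1.25-105)*5)
for nm,u,v,z in [("block",475,284,.024),("base",514,246,.036),("post",360,212,.262),("knob",383,186,.242),("handle",383,278,.104),("ink",277,180,.11),("jar",456,184,.075),("cup",497,188,.09)]:
    print(nm,at(T,*f(u,v),z).round(3))
E
```

```text
block [ 0.43  -0.26   0.024]
base [ 0.535 -0.371  0.036]
post [0.6   0.047 0.262]
knob [ 0.667 -0.009  0.242]
handle [ 0.446 -0.004  0.104]
ink [0.712 0.28  0.11 ]
jar [ 0.705 -0.206  0.075]
cup [ 0.69  -0.317  0.09 ]
```

View pics/topa.png

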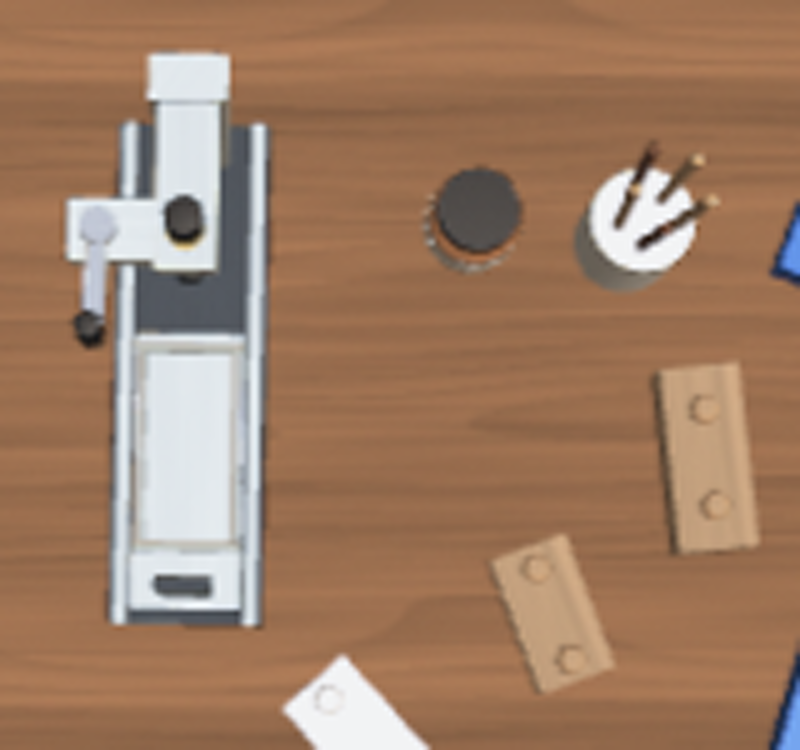

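The crop shows the knob at (183,213), pivot at (98,222), post at (90,322), handle at (183,585), base studs at (705,408) and (715,505), and block studs at (537,569) and (571,659). Next I'll get a close wrist view of the stand.

Run:
```python
from h import *
T="topa"
for nm,u,v,z in [("postTop",89,322,.262),("pivot",98,221,.214),("knobtop",182,210,.242),("handle",183,583,.104),("railL0",118,622,.02),("railL1",129,123,.02),("railR0",252,626,.02),("railR1",260,123,.02),("bs1",705,406,.045),("bs2",715,503,.045),("s1",537,567,.033),("s2",571,658,.033)]:
    print(nm,at(T,u,v,z).round(4))
delta([0.50,0.01,0.42],180)
```

```text
postTop [0.6006 0.0476 0.262 ]
pivot [0.672  0.0448 0.214 ]
knobtop [ 0.6729 -0.0087  0.242 ]
handle [ 0.4486 -0.0043  0.104 ]
railL0 [0.4251 0.0437 0.02  ]
railL1 [0.7816 0.0341 0.02  ]
railR0 [ 0.4214 -0.0505  0.02  ]
railR1 [ 0.781  -0.0596  0.02  ]
bs1 [ 0.5715 -0.369   0.045 ]
bs2 [ 0.5033 -0.3743  0.045 ]
s1 [ 0.4604 -0.2505  0.033 ]
s2 [ 0.3965 -0.2731  0.033 ]
shift [-0.4812  0.5387 -0.1935] turn [ 0.0013 -0.0004  0.2957]
```

>>> carry_out(rows=[[0,0,-0.06,0,0,0],[-0.05,0.04,-0.12,0,0,0.1],[-0.09,0.08,-0.1935,0,0,0.2],[-0.48,0.539,-0.194,0,0,0.296],[-0.48,0.539,-0.194,0,0,0.296],[-0.48,0.539,-0.194,0,0,0.296],[-0.48,0.539,-0.194,0,0,0.296],[-0.48,0.539,-0.194,0,0,0.296]], grip=0)

```text
clock: 1.15
tool_pos: [0.3679, -0.2861, 0.3987]
orientation: [180.0, 0.0, 180.0]
force: [2.0, -0.8, 0.4]
opening: 0.0436
gripper_force: 0.0
```

Run:
```python
from h import *
st(); delta([0.50,0.01,0.42],180)
```

```text
t 1.15 pos [ 0.3679 -0.2861  0.3987] rpy [1.8000e+02 2.0000e-02 1.7998e+02] F [ 2.  -0.8  0.4] op 0.0436 gf 0.0 j [-14.  -4.  -6.  -0. -87. -76.]
shift [-0.132   0.2962 -0.0212] turn [ 0.0001  0.0004 -0.0004]
```

>>> carry_out(rows=[[-0.132,0.296,-0.021,0,0,0],[-0.132,0.296,-0.021,0,0,0],[-0.132,0.296,-0.021,0,0,0],[-0.132,0.296,-0.021,0,0,0],[-0.132,0.296,-0.021,0,0,0],[-0.132,0.296,-0.021,0,0,0],[-0.132,0.296,-0.021,0,0,0],[-0.132,0.296,-0.021,0,0,0]])

```text
clock: 2.15
tool_pos: [0.4994, 0.007, 0.4197]
orientation: [-180.0, 0.0, 179.9]
force: [-0.1, 0.2, 0.1]
opening: 0.0439
gripper_force: 0.0
```

Run:
```python
from h import *
st(); grab("wrist","w1"); grab("top","top2");
```

```text
t 2.15 pos [0.4994 0.007  0.4197] rpy [-179.99    0.    179.94] F [-0.1  0.2  0.1] op 0.0439 gf 0.0 j [  23.   -0.   -1.    0.  -90. -113.]
```

View pics/w1.png

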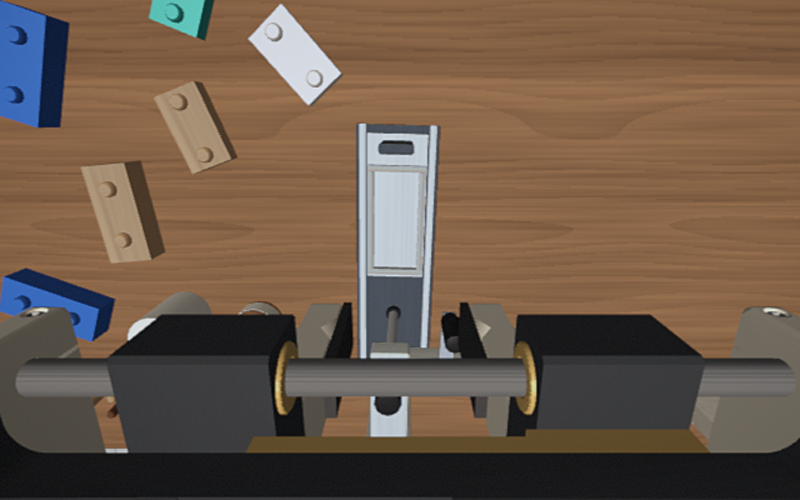

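View pics/top2.png

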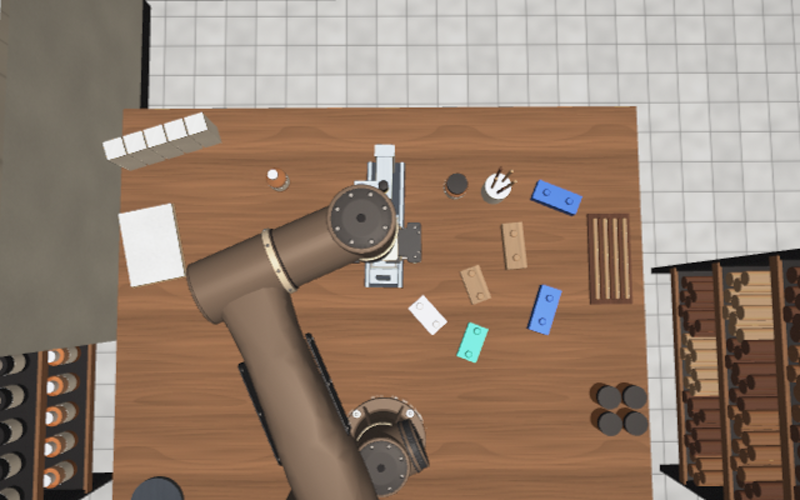

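The wrist view shows the pocket at (397,220), the handle at (396,147), the block studs at (179,101) and (205,155), and the base studs at (107,189) and (124,240). With the arm out of the way, the top view confirms there is only one wood stacking block. Next I'll refine the stand from a crop.

Run:
```python
from h import *
d=np.load("pics/w1.npz"); o=(270,90,390,290); s=3
cv2.imwrite("pics/w1c.png",cv2.resize(d["im"][90:290,270:370,::-1],None,fx=4,fy=3,interpolation=cv2.INTER_CUBIC))
```

```text
(no output)
```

View pics/w1c.png

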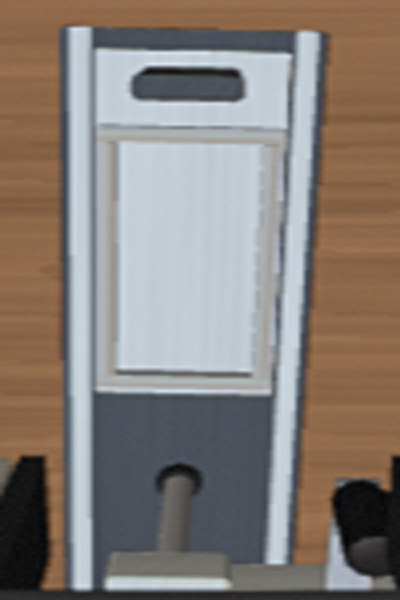

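Run:
```python
from h import *
d=np.load("pics/w1.npz");K,E=d["K"],d["E"]
def f(u,v,z): return ray(K,E,270+(u+.5)/4-.5,90+(v+.5)/3-.5,z)
fl=[f(*p,.02) for p in [(119,140),(264,140),(117,373),(252,373)]]
wl=[f(*p,.0335) for p in [(97,129),(290,129),(95,393),(271,393)]]
for n,q in(("floor",fl),("wall",wl)):
    q=np.array(q);print(n,q.round(4).tolist(),q.mean(0).round(4))
    e=(q[2]+q[3]-q[0]-q[1]); print("yaw",np.degrees(np.arctan2(e[1],e[0])))
for z,a,b in((.0,(62,28),(65,590)),(.0,(328,33),(290,590))):
    p,q=f(*a,z),f(*b,z);print(p.round(4),q.round(4),np.degrees(np.arctan2(*(q-p)[1::-1])))
print("handle",f(188,84,.104).round(4),"foot",f(180,480,.045).round(4))
def g(u,v,z): return ray(K,E,(u+.5)/1.25-.5,(v+.5)/1.25-.5,z)
for n,a,b,z in(("base",(107,189),(124,240),.045),("blk",(179,101),(205,155),.033)):
    p,q=g(*a,z),g(*b,z);print(n,((p+q)/2).round(4),np.degrees(np.arctan2(*(q-p)[1::-1])),np.linalg.norm(p-q))
delta([.601,.047,.35],180)
```

```text
floor [[0.4827, -0.0344, 0.02], [0.4828, 0.0251, 0.02], [0.6178, -0.0384, 0.02], [0.6179, 0.021, 0.02]] [ 0.5503 -0.0067  0.02  ]
yaw -1.7310419814471014
wall [[0.4753, -0.042, 0.0335], [0.4754, 0.035, 0.0335], [0.6253, -0.0471, 0.0335], [0.6253, 0.0289, 0.0335]] [ 0.5503 -0.0063  0.0335]
yaw -2.133676124751137
[ 0.4242 -0.0579  0.    ] [ 0.7751 -0.0691  0.    ] -1.8286701551634255
[0.427  0.0516 0.    ] [0.7751 0.041  0.    ] -1.751193939391593
handle [ 0.4478 -0.0038  0.104 ] foot [ 0.6748 -0.0105  0.045 ]
base [ 0.5363 -0.3689  0.045 ] 6.843156386383401 0.06787433333272713
blk [ 0.4291 -0.2591  0.033 ] 19.234756916375193 0.0684525449983644
shift [-0.1016  0.0404  0.0699] turn [ 0.0002  0.0005 -0.0017]
```

>>> carry_out(rows=[[-0.05,0.02,0.02,0,0,0],[-0.1025,0.04,0.07,0,0,0],[-0.1025,0.04,0.12,0,0,0],[-0.1025,0.04,0.17,0,0,0],[-0.1025,0.04,0.197,0,0,0],[-0.1025,0.04,0.197,0,0,0],[-0.1025,0.04,0.197,0,0,0]])

```text
clock: 3.12
tool_pos: [0.6031, 0.0474, 0.2244]
orientation: [180.0, 0.1, 180.0]
force: [0.2, -0.8, 0.0]
opening: 0.0434
gripper_force: 0.0
```

>>> carry_out(rows=[[0,0,0,0,0,0],[0,0,0,0,0,0],[0,0,0,0,0,0],[0,0,0,0,0,0]], grip=-1)

```text
clock: 3.62
tool_pos: [0.6024, 0.0481, 0.2231]
orientation: [180.0, 0.0, -180.0]
force: [-1.3, 1.4, 3.4]
opening: 0.0175
gripper_force: 30.0
```

Run:
```python
from h import *
st()
p,_=tool(); c=np.array([.6719,.0447]); r=p[:2]-c; print("radius",np.linalg.norm(r),np.degrees(np.arctan2(r[1],r[0])))
a0=np.arctan2(r[1],r[0])
for i in range(1,13):
    a=a0-np.radians(90)*i/12; q=c+.07*np.array([np.cos(a),np.sin(a)]); w=q-p[:2]; print(i,[round(-w[0],4),round(w[1],4)])
```

```text
t 3.62 pos [0.6024 0.0481 0.2231] rpy [ 1.7998e+02  3.0000e-02 -1.8000e+02] F [-1.3  1.4  3.4] op 0.0175 gf 30.0 j [  23.   14.   -9.   -0.  -67. -113.]
radius 0.06961189670676095 177.18968497293588
1 [np.float64(-0.0007), np.float64(0.0091)]
2 [np.float64(-0.0029), np.float64(0.018)]
3 [np.float64(-0.0062), np.float64(0.0265)]
4 [np.float64(-0.0107), np.float64(0.0345)]
5 [np.float64(-0.0161), np.float64(0.0419)]
6 [np.float64(-0.0225), np.float64(0.0485)]
7 [np.float64(-0.0297), np.float64(0.0541)]
8 [np.float64(-0.0375), np.float64(0.0589)]
9 [np.float64(-0.0459), np.float64(0.0625)]
10 [np.float64(-0.0547), np.float64(0.065)]
11 [np.float64(-0.0638), np.float64(0.0664)]
12 [np.float64(-0.073), np.float64(0.0665)]
```

>>> carry_out(rows=[[-0.001,0.009,0,0,0,0.05],[-0.003,0.018,0,0,0,0.1],[-0.006,0.0265,0,0,0,0.15],[-0.011,0.0345,0,0,0,0.2],[-0.016,0.042,0,0,0,0.25],[-0.0225,0.0485,0,0,0,0.3],[-0.0225,0.0485,0,0,0,0.3]])

```text
clock: 4.5
tool_pos: [0.6238, 0.0958, 0.2227]
orientation: [-179.9, -0.1, 162.7]
force: [-5.1, -1.3, 5.1]
opening: 0.0172
gripper_force: 30.0
```

Run:
```python
from h import *
st()
p,Rm=tool(); c=np.array([.6719,.0447,p[2]]); r=p-c; print("radius",np.linalg.norm(r),np.degrees(np.arctan2(r[1],r[0])))
for a in (118,105,96,87):
    a=np.radians(a); q=c+.07*np.array([np.cos(a),np.sin(a),0]); print((Rm.T@(q-p)).round(4))
```

```text
t 4.5 pos [0.6238 0.0958 0.2227] rpy [-1.7988e+02 -1.1000e-01  1.6273e+02] F [-5.1 -1.3  5.1] op 0.0172 gf 30.0 j [  26.   17.   -5.    0.  -68. -134.]
radius 0.07019597066938911 133.23207533491737
[-0.0114  0.0147 -0.0001]
[-0.0237  0.0246 -0.0001]
[-0.0334  0.0297 -0.0001]
[-0.0438  0.0333 -0.0001]
```

>>> carry_out(rows=[[-0.006,0.0085,0,0,0,0.06],[-0.0115,0.0147,0,0,0,0.11],[-0.0175,0.02,0,0,0,0.15],[-0.0237,0.0246,0,0,0,0.2],[-0.0334,0.0297,0,0,0,0.25],[-0.0435,0.033,0,0,0,0.3],[-0.0435,0.033,0,0,0,0.3],[-0.0435,0.033,0,0,0,0.3]])

```text
clock: 5.5
tool_pos: [0.674, 0.1143, 0.2223]
orientation: [-179.8, -0.2, 145.6]
force: [-9.5, -1.4, 4.6]
opening: 0.0174
gripper_force: 30.0
```

>>> carry_out(rows=[[-0.0,0,0,0,0,0],[0,0,0,0,0,0],[0,0,-0.06,0,0,-0.15],[0,0,-0.12,0,0,-0.3],[0,0,-0.12,0,0,-0.3]], grip=0)

```text
clock: 6.12
tool_pos: [0.6784, 0.1153, 0.3492]
orientation: [179.7, 0.5, 162.9]
force: [-0.2, 0.4, -0.6]
opening: 0.0435
gripper_force: 0.0
```

Run:
```python
from h import *
st()
delta([.6702,-.0103,.34],-90-1.8)
delta([.6702,-.0103,.34],90-1.8)
```

```text
t 6.12 pos [0.6784 0.1153 0.3492] rpy [179.68   0.51 162.92] F [-0.2  0.4 -0.6] op 0.0435 gf 0.0 j [  26.   19.   14.    0.  -84. -133.]
shift [-0.029  -0.1225  0.0087] turn [-0.0043  0.0113 -1.8374]
shift [-0.029  -0.1225  0.0087] turn [0.0105 0.004  1.3042]
```

>>> carry_out(rows=[[-0.015,-0.06,0,0,0,-0.18],[-0.029,-0.1225,0.009,0,0,-0.36],[-0.029,-0.1225,0.009,0,0,-0.54],[-0.029,-0.1225,0.009,0,0,-0.72],[-0.029,-0.1225,0.009,0,0,-0.9],[-0.029,-0.1225,0.009,0,0,-1.08],[-0.029,-0.1225,0.009,0,0,-1.26],[-0.029,-0.1225,0.009,0,0,-1.44]])

```text
clock: 7.12
tool_pos: [0.6676, -0.0105, 0.3329]
orientation: [180.0, -0.0, -114.4]
force: [0.3, 0.5, 0.3]
opening: 0.0441
gripper_force: 0.0
```

>>> carry_out(rows=[[0,0,0,0,0,-0.17],[0,0,0,0,0,-0.34],[0,0,0,0,0,-0.4],[0,0,0,0,0,-0.4],[0,0,0,0,0,-0.4]])

```text
clock: 7.75
tool_pos: [0.6676, -0.0105, 0.3333]
orientation: [180.0, -0.0, -91.9]
force: [-0.4, 0.0, -0.1]
opening: 0.0438
gripper_force: 0.0
```

Run:
```python
from h import *
st()
delta([.6702,-.0103,.212],-91.8)
grab("wrist","w2")
```

```text
t 7.75 pos [ 0.6676 -0.0105  0.3333] rpy [179.99  -0.   -91.86] F [-0.4  0.  -0.1] op 0.0438 gf 0.0 j [ 16.  17.  10.  -0. -82. -18.]
shift [-0.0003 -0.0026  0.1213] turn [ 0.0003 -0.     -0.0011]
```

View pics/w2.png

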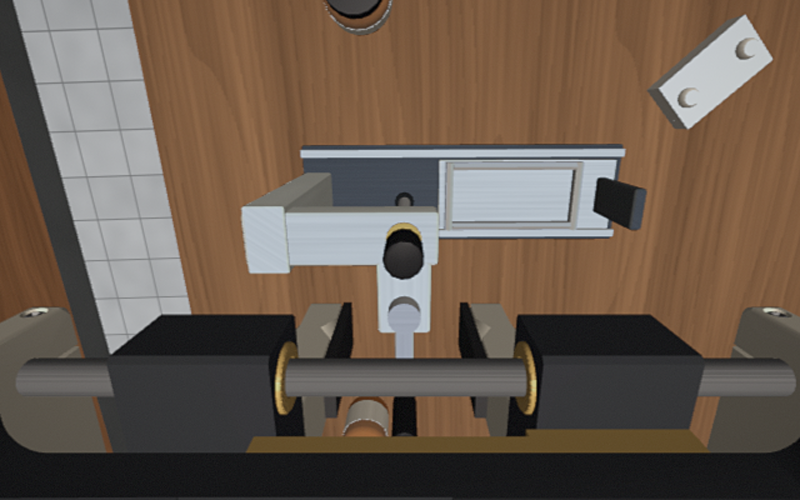

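The lever now points to +y, in line with the pivot at (404,318), so the clamp is loose. The knob top is at (404,262). I'll go down onto the knob.

Run:
```python
from h import *
print(at("w2",404,262,.242))
p=at("w2",404,262,.242); delta([.6705,-.0103,.212])
```

```text
[ 0.66913691 -0.00643123  0.242     ]
shift [-0.0003 -0.0029  0.1214] turn None
```

>>> carry_out(rows=[[0,-0.0025,0.05,0,0,0],[0,-0.0025,0.1,0,0,0],[0,-0.0025,0.122,0,0,0],[0,-0.0025,0.122,0,0,0],[0,-0.0025,0.122,0,0,0]])

```text
clock: 8.43
tool_pos: [0.6709, -0.0106, 0.2131]
orientation: [-179.9, 0.0, -91.8]
force: [-0.3, 0.0, 0.5]
opening: 0.0438
gripper_force: 0.0
```

>>> carry_out(rows=[[0,0,0,0,0,0],[0,0,0,0,0,0],[0,0,0,0,0,0],[0,0,0,0,0,0]], grip=-1)

```text
clock: 8.93
tool_pos: [0.6691, -0.0106, 0.2121]
orientation: [179.9, 0.0, -91.8]
force: [-4.8, 1.4, 3.4]
opening: 0.0254
gripper_force: 30.0
```

>>> carry_out(rows=[[0,0,-0.02,0,0,0],[0,0,-0.04,0,0,0],[0,0,-0.06,0,0,0],[0,0,-0.08,0,0,0],[0,0,-0.1,0,0,0],[0,0,-0.112,0,0,0],[0,0,-0.117,0,0,0],[0,0,-0.117,0,0,0]])

```text
clock: 9.93
tool_pos: [0.6689, -0.0105, 0.3242]
orientation: [179.6, 0.0, -91.8]
force: [2.5, -2.8, -24.2]
opening: 0.0254
gripper_force: 30.0
```

Run:
```python
from h import *
st()
```

```text
t 9.93 pos [ 0.6689 -0.0105  0.3242] rpy [179.63   0.   -91.82] F [  2.5  -2.8 -24.2] op 0.0254 gf 30.0 j [ 16.  18.   9.  -0. -82. -17.]
```

>>> carry_out(rows=[[0,0,0.004,0,0,0],[0,0,0.004,0,0,0],[0,0,0.004,0,0,0]])

```text
clock: 10.3
tool_pos: [0.6691, -0.0105, 0.324]
orientation: [179.9, -0.0, -91.8]
force: [-5.2, 0.5, -13.2]
opening: 0.0258
gripper_force: 30.0
```

>>> carry_out(rows=[[0,0,0,0,0,0],[0,0,0,0,0,0],[0,0,-0.05,0,0,0],[0,0,-0.08,0,0,0],[0,0,-0.08,0,0,0]], grip=0.2)

```text
clock: 10.92
tool_pos: [0.6719, -0.011, 0.4102]
orientation: [-179.4, 0.1, -91.8]
force: [-0.2, 0.9, -1.3]
opening: 0.0523
gripper_force: 0.0
```

Run:
```python
from h import *
st(); grab("wrist","w3"); delta([.536,-.25,.40],-173.2)
```

```text
t 10.93 pos [ 0.6719 -0.011   0.4102] rpy [-1.7942e+02  5.0000e-02 -9.1780e+01] F [-0.2  0.9 -1.3] op 0.0523 gf 0.0 j [ 16.  17.  19.   0. -91. -17.]
shift [0.2434 0.1278 0.0067] turn [-0.0047  0.0054  1.421 ]
```

View pics/w3.png

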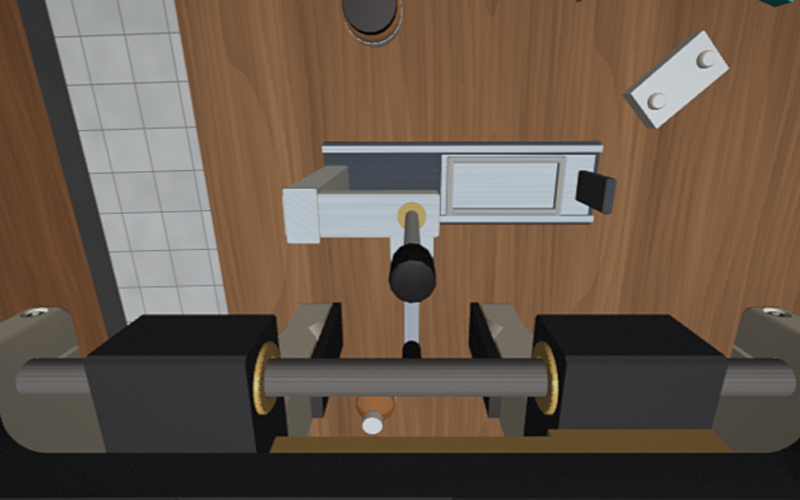

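The rod is up: the knob is raised at (412,275). Next I'll take a close view of the base before grasping it.

Run:
```python
from h import *
delta([.486,-.375,.38],-173.2)
```

```text
shift [0.3699 0.174  0.0263] turn [-0.0047  0.0054  1.421 ]
```

>>> carry_out(rows=[[0.05,0.02,-0.01,0,0,0.18],[0.1,0.05,-0.01,0,0,0.36],[0.15,0.07,0,0,0,0.54],[0.2,0.1,0,0,0,0.72],[0.26,0.12,0.01,0,0,0.9],[0.31,0.15,0.02,0,0,1.08],[0.36,0.17,0.026,0,0,1.26],[0.37,0.174,0.026,0,0,1.421]], grip=0.9)

```text
clock: 11.98
tool_pos: [0.4829, -0.3778, 0.3778]
orientation: [-180.0, -0.0, -173.7]
force: [0.3, 1.0, 0.2]
opening: 0.0832
gripper_force: 0.0
```

>>> carry_out(rows=[[0,0,0.04,0,0,0],[0,0,0.05,0,0,0],[0,0,0.05,0,0,0],[0,0,0.05,0,0,0]])

```text
clock: 12.48
tool_pos: [0.4854, -0.3753, 0.3301]
orientation: [-179.9, 0.1, -173.1]
force: [-0.7, 0.0, 0.4]
opening: 0.0832
gripper_force: 0.0
```

Run:
```python
from h import *
st(); grab("wrist","w4")
```

```text
t 12.47 pos [ 0.4854 -0.3753  0.3301] rpy [-1.7991e+02  8.0000e-02 -1.7315e+02] F [-0.7  0.   0.4] op 0.0832 gf 0.0 j [-19.  12.   2.   0. -80. -64.]
```

View pics/w4.png

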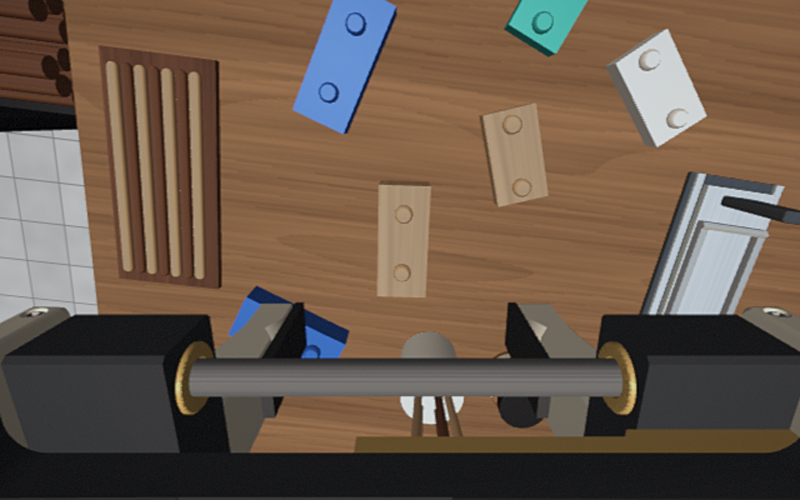

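Run:
```python
from h import *
for n,a,b,z in(("base",(404,213),(402,272),.045),("blk",(512,123.5),(522,187.5),.033)):
    p,q=at("w4",*a,z),at("w4",*b,z);print(n,((p+q)/2).round(4),np.degrees(np.arctan2(*(q-p)[1::-1])),np.linalg.norm(p-q))
c=np.array([at("w4",*q,.036) for q in[(378,183),(431,185),(427,297),(376,296.5)]]);print(c.round(4),c.mean(0))
delta([.5355,-.3695,.10],-180+4.5)
```

```text
base [ 0.535  -0.3729  0.045 ] 4.861002741657901 0.0675732315719942
blk [ 0.4287 -0.2638  0.033 ] 20.259960097278018 0.06821451430319743
[[ 0.474  -0.4072  0.036 ]
 [ 0.4693 -0.3504  0.036 ]
 [ 0.5993 -0.3372  0.036 ]
 [ 0.6059 -0.3964  0.036 ]] [ 0.53713399 -0.37280399  0.036     ]
shift [-0.05   -0.      0.2302] turn [-0.0015  0.0018  0.041 ]
```

>>> carry_out(rows=[[-0.025,0.002,0.05,0,0,0.03],[-0.05,0.003,0.11,0,0,0.03],[-0.05,0.003,0.17,0,0,0.03],[-0.05,0.003,0.23,0,0,0.03],[-0.05,0.003,0.23,0,0,0.03],[-0.05,0.003,0.23,0,0,0.03]])

```text
clock: 13.28
tool_pos: [0.5358, -0.367, 0.1015]
orientation: [-179.9, 0.1, -174.9]
force: [0.6, -0.3, 1.3]
opening: 0.0835
gripper_force: 0.0
```

Run:
```python
from h import *
st(); delta([.5358,-.3729,.0175],-175)
```

```text
t 13.28 pos [ 0.5358 -0.367   0.1015] rpy [-1.7987e+02  1.5000e-01 -1.7485e+02] F [ 0.6 -0.3  1.3] op 0.0835 gf 0.0 j [-17.  24. -12.   0. -54. -68.]
shift [ 0.0008 -0.0056  0.084 ] turn [-0.0023  0.0026  0.0026]
```

>>> carry_out(rows=[[0.0,-0.0055,0.03,0,0,0],[0.0005,-0.0055,0.06,0,0,0],[0.0005,-0.0055,0.084,0,0,0],[0.0005,-0.0055,0.084,0,0,0],[0.0005,-0.0055,0.084,0,0,0]])

```text
clock: 13.9
tool_pos: [0.536, -0.3725, 0.0176]
orientation: [-179.9, 0.2, -174.9]
force: [0.1, -0.5, 0.3]
opening: 0.0833
gripper_force: 0.0
```

>>> carry_out(rows=[[0,0,0,0,0,0],[0,0,0,0,0,0],[0,0,0,0,0,0],[0,0,0,0,0,0],[0,0,0,0,0,0]], grip=-1)

```text
clock: 14.52
tool_pos: [0.5342, -0.3719, 0.015]
orientation: [-180.0, 0.0, -174.9]
force: [-1.4, 0.5, 4.3]
opening: 0.0554
gripper_force: 30.0
```

Run:
```python
from h import *
st()
```

```text
t 14.53 pos [ 0.5342 -0.3719  0.015 ] rpy [-1.7997e+02  2.0000e-02 -1.7490e+02] F [-1.4  0.5  4.3] op 0.0554 gf 30.0 j [-18.  29. -16.   0. -45. -67.]
```

>>> carry_out(rows=[[0,0,-0.03,0,0,0],[0,0,-0.08,0,0,0],[0,0,-0.13,0,0,0],[0,0,-0.17,0,0,0],[0,0,-0.17,0,0,0]])

```text
clock: 15.15
tool_pos: [0.5354, -0.3723, 0.1879]
orientation: [-179.9, 0.3, -174.9]
force: [0.4, -0.5, -3.0]
opening: 0.0559
gripper_force: 30.0
```

Run:
```python
from h import *
st(); delta([.549,-.0065,.185],-181.8)
```

```text
t 15.15 pos [ 0.5354 -0.3723  0.1879] rpy [-179.86    0.29 -174.9 ] F [ 0.4 -0.5 -3. ] op 0.0559 gf 30.0 j [-18.  20.  -6.   0. -64. -67.]
shift [-0.046   0.3631  0.0022] turn [-0.0022  0.0052  0.1204]
```

>>> carry_out(rows=[[-0.005,0.04,0,0,0,0],[-0.012,0.09,0,0,0,0.03],[-0.02,0.15,0,0,0,0.06],[-0.03,0.21,0,0,0.003,0.09],[-0.036,0.27,0,0,0.005,0.12],[-0.042,0.33,0,0,0.005,0.12],[-0.046,0.363,0.002,0,0.005,0.12],[-0.046,0.363,0.002,0,0.005,0.12]])

```text
clock: 16.15
tool_pos: [0.5465, -0.0038, 0.1807]
orientation: [-180.0, -0.5, 178.4]
force: [-0.5, -0.2, -2.8]
opening: 0.0555
gripper_force: 30.0
```

>>> carry_out(rows=[[0,0,0,0,0,0],[0,0,0.04,0,0,0],[0,0,0.07,0,0,0],[0,0,0.09,0,0,0],[0,0,0.09,0,0,0],[0,0,0.09,0,0,0]])

```text
clock: 16.9
tool_pos: [0.5476, -0.0067, 0.0932]
orientation: [-180.0, -0.3, 178.2]
force: [0.3, -0.6, -3.2]
opening: 0.0561
gripper_force: 30.0
```

Run:
```python
from h import *
st(); delta([.549,-.0065,.075],-181.8); grab("wrist","w5",(200,60,440,300),2.5)
```

```text
t 16.9 pos [ 0.5476 -0.0067  0.0932] rpy [-179.98   -0.26  178.17] F [ 0.3 -0.6 -3.2] op 0.0561 gf 30.0 j [  20.   16.  -25.   -0.  -49. -112.]
shift [-0.0015  0.0002  0.0182] turn [-0.0004 -0.0045 -0.0006]
```

View pics/w5.png

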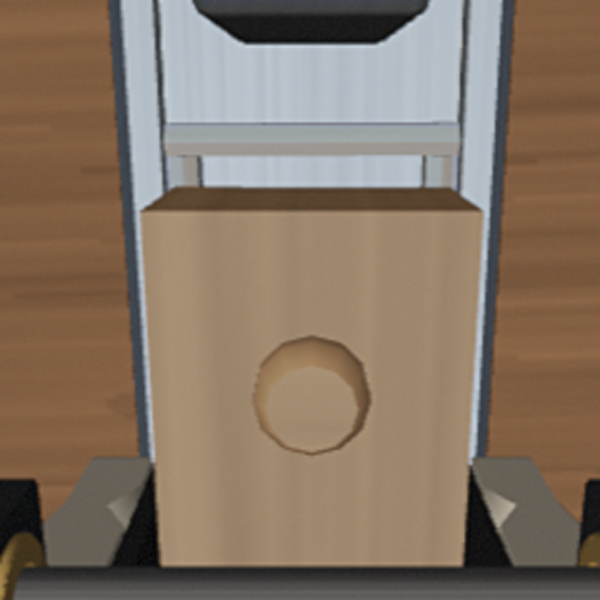

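Run:
```python
from h import *
def L(p):
    u=np.array([np.cos(np.radians(-1.8)),np.sin(np.radians(-1.8))]); n=np.array([-u[1],u[0]]); d=p[:2]-np.array([.5503,-.0065]); return (d@u).round(4),(d@n).round(4)
for nm,u,v,z in [("baseTopL",142,211,.1142),("baseTopR",482,210,.1142),("baseBotL",162,188,.0782),("baseBotR",455,188,.0782),("stud",312,408,.1232),
 ("wallOutL",165,123,.0335),("wallOutR",461,123,.0335),("wallInnL",167,155,.0335),("wallIn z.02",300,155,.02),("railL",109,0,0),("railR",518,0,0),("railL",139,456,0),("railR",483,456,0),("handleTopfar",310,43,.104),("sledL",160,40,.02),("sledR",464,40,.02)]:
    p=at("w5",u,v,z); print(nm,p.round(4),L(p))
```

```text
baseTopL [ 0.4853 -0.0323  0.1142] (np.float64(-0.0642), np.float64(-0.0278))
baseTopR [0.4869 0.0231 0.1142] (np.float64(-0.0643), np.float64(0.0276))
baseBotL [ 0.4853 -0.0352  0.0782] (np.float64(-0.0641), np.float64(-0.0307))
baseBotR [0.4872 0.0245 0.0782] (np.float64(-0.064), np.float64(0.029))
stud [ 0.517  -0.0056  0.1232] (np.float64(-0.0333), np.float64(-0.0001))
wallOutL [ 0.4737 -0.0412  0.0335] (np.float64(-0.0754), np.float64(-0.037))
wallOutR [0.4761 0.033  0.0335] (np.float64(-0.0754), np.float64(0.0372))
wallInnL [ 0.4816 -0.0413  0.0335] (np.float64(-0.0676), np.float64(-0.0369))
wallIn z.02 [ 0.4836 -0.0078  0.02  ] (np.float64(-0.0667), np.float64(-0.0034))
railL [ 0.4412 -0.0597  0.    ] (np.float64(-0.1074), np.float64(-0.0566))
railR [0.4449 0.0538 0.    ] (np.float64(-0.1072), np.float64(0.057))
railL [ 0.5789 -0.0641  0.    ] (np.float64(0.0304), np.float64(-0.0567))
railR [0.5824 0.0479 0.    ] (np.float64(0.0304), np.float64(0.0554))
handleTopfar [ 0.4599 -0.0041  0.104 ] (np.float64(-0.0904), np.float64(-0.0004))
sledL [ 0.4533 -0.043   0.02  ] (np.float64(-0.0958), np.float64(-0.0395))
sledR [0.4559 0.0357 0.02  ] (np.float64(-0.0957), np.float64(0.0392))
```

>>> carry_out(rows=[[0.0013,0,0.015,0,-0.0045,0],[0.0013,0,0.03,0,-0.0045,0],[0.0013,0,0.042,0,-0.0045,0],[0.0013,0,0.047,0,-0.0045,0],[0.0013,0,0.051,0,-0.0045,0],[0.0013,0,0.054,0,-0.0045,0],[0.0013,0,0.054,0,-0.0045,0]])

```text
clock: 17.82
tool_pos: [0.5456, -0.006, 0.0386]
orientation: [-180.0, -0.0, 178.2]
force: [-0.2, 0.5, -2.5]
opening: 0.0562
gripper_force: 30.0
```

Run:
```python
from h import *
st()
```

```text
t 17.82 pos [ 0.5456 -0.006   0.0386] rpy [-1.7998e+02 -3.0000e-02  1.7822e+02] F [-0.2  0.5 -2.5] op 0.0562 gf 30.0 j [  20.   20.  -29.    0.  -41. -112.]
```

Base is free inside the walls, with no contact force. I'll lower it the last few millimetres and press.

>>> carry_out(rows=[[0,0,0.002,0,0,0],[0,0,0.0035,0,0,0],[0,0,0.0045,0,0,0],[0,0,0.0045,0,0,0]])

```text
clock: 18.32
tool_pos: [0.5462, -0.006, 0.035]
orientation: [-180.0, 0.0, 178.2]
force: [-1.4, 0.2, 5.0]
opening: 0.0553
gripper_force: 30.0
```

Run:
```python
from h import *
st()
```

```text
t 18.32 pos [ 0.5462 -0.006   0.035 ] rpy [-1.7999e+02  5.0000e-02  1.7823e+02] F [-1.4  0.2  5. ] op 0.0553 gf 30.0 j [  20.   20.  -29.    0.  -41. -112.]
```

>>> carry_out(rows=[[0,0,0,0,0,0],[0,0,0,0,0,0],[0,0,-0.03,0,0,0],[0,0,-0.08,0,0,0],[0.02,0,-0.14,0,0,0],[0.05,0,-0.2,0,0,0],[0.05,0,-0.2,0,0,0],[0.05,0,-0.2,0,0,0]], grip=0.7)

```text
clock: 19.32
tool_pos: [0.4956, -0.0042, 0.2345]
orientation: [180.0, 0.0, 178.2]
force: [0.8, -0.5, 0.2]
opening: 0.0744
gripper_force: 0.0
```

Run:
```python
from h import *
st(); grab("wrist","w6",(100,0,420,260),2.5); delta([.382,-.281,.29],-160)
```

```text
t 19.32 pos [ 0.4956 -0.0042  0.2345] rpy [1.7996e+02 5.0000e-02 1.7822e+02] F [ 0.8 -0.5  0.2] op 0.0744 gf 0.0 j [  22.    3.  -21.   -0.  -66. -114.]
shift [ 0.1048 -0.2801 -0.0564] turn [ 0.     -0.0013 -0.3803]
```

View pics/w6.png

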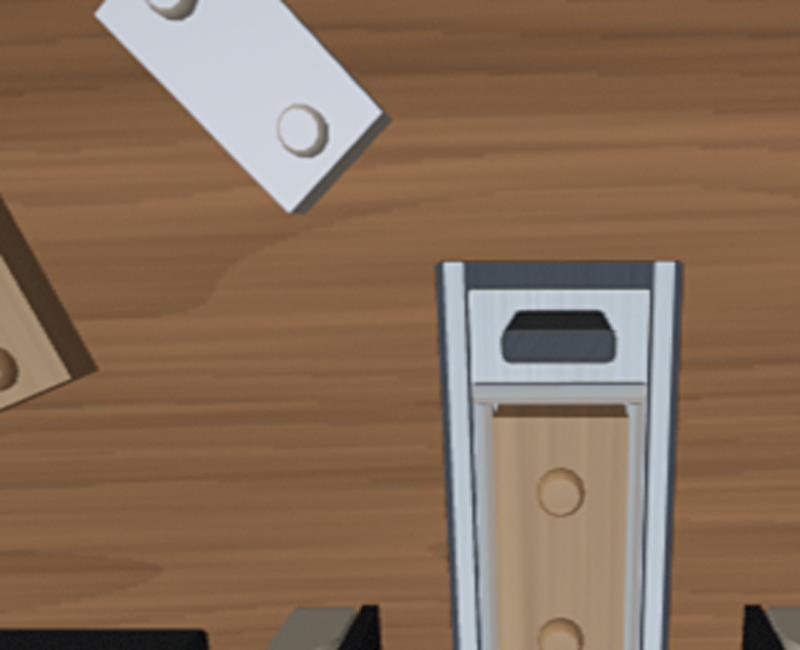

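Run:
```python
from h import *
for z in(.065,.085):
    p,q=at("w6",559,493,z),at("w6",560,638,z); print(z,((p+q)/2).round(4),np.degrees(np.arctan2(*(q-p)[1::-1])),np.linalg.norm(p-q))
for z in(.056,.068):
    print(np.linalg.norm(at("w6",493,418,z)-at("w6",627,416,z)), at("w6",560,417,z).round(4))
```

```text
0.065 [ 0.5463 -0.0067  0.065 ] -1.4776562096973642 0.06514723215530731
0.085 [ 0.5383 -0.0064  0.085 ] -1.4776562096973642 0.061171678181333074
0.05451909531327923 [ 0.4842 -0.0046  0.056 ]
0.052576258663927435 [ 0.4817 -0.0045  0.068 ]
```

Run:
```python
from h import *
for u,v in((290,212),(383,117),(95,12)): print(at("w6",u,v,.024).round(4))
p=at("w6",97,370,0); print("blk corner",p, at("w6",70,378,.024))
c=np.array([.4287,-.2638]); a=np.radians(20.2); u=np.array([np.cos(a),np.sin(a)]); n=np.array([-u[1],u[0]])
for s in(-.05,.05):
  for t in(-.028,.028): print((c+s*u+t*n).round(4))
for t in (.044,.065):
  for s in (-.01,.01): print("finger",(c+s*u+t*n).round(4))
```

```text
[ 0.4009 -0.114   0.024 ]
[ 0.3661 -0.072   0.024 ]
[ 0.3252 -0.1804  0.024 ]
blk corner [ 0.46659026 -0.22032642  0.        ] [ 0.46656377 -0.21951793  0.024     ]
[ 0.3914 -0.3073]
[ 0.3721 -0.2548]
[ 0.4853 -0.2728]
[ 0.466  -0.2203]
finger [ 0.4041 -0.226 ]
finger [ 0.4229 -0.2191]
finger [ 0.3969 -0.2063]
finger [ 0.4156 -0.1993]
```

>>> carry_out(rows=[[0.01,-0.04,-0.02,0,0,0],[0.03,-0.09,-0.04,0,0,-0.1],[0.05,-0.14,-0.056,0,0,-0.2],[0.07,-0.19,-0.056,0,0,-0.3],[0.09,-0.24,-0.056,0,0,-0.38],[0.105,-0.28,-0.056,0,0,-0.38],[0.105,-0.28,-0.056,0,0,-0.38],[0.105,-0.28,-0.056,0,0,-0.38]], grip=0.9)

```text
clock: 20.38
tool_pos: [0.3819, -0.2809, 0.2887]
orientation: [179.9, -0.2, -160.1]
force: [-0.6, 0.9, -0.2]
opening: 0.0832
gripper_force: 0.0
```

>>> carry_out(rows=[[0,0,0,0,0,0],[0,0,0,0,0,0]])

```text
clock: 20.62
tool_pos: [0.3826, -0.2802, 0.2901]
orientation: [180.0, -0.0, -159.9]
force: [0.1, 0.2, 0.4]
opening: 0.0836
gripper_force: 0.0
```

Run:
```python
from h import *
st(); grab("wrist","w7",(180,80,460,280),2.8)
```

```text
t 20.62 pos [ 0.3826 -0.2802  0.2901] rpy [ 1.8000e+02 -4.0000e-02 -1.5993e+02] F [0.1 0.2 0.4] op 0.0836 gf 0.0 j [-12.  -1. -18.   0. -73. -58.]
```

View pics/w7.png

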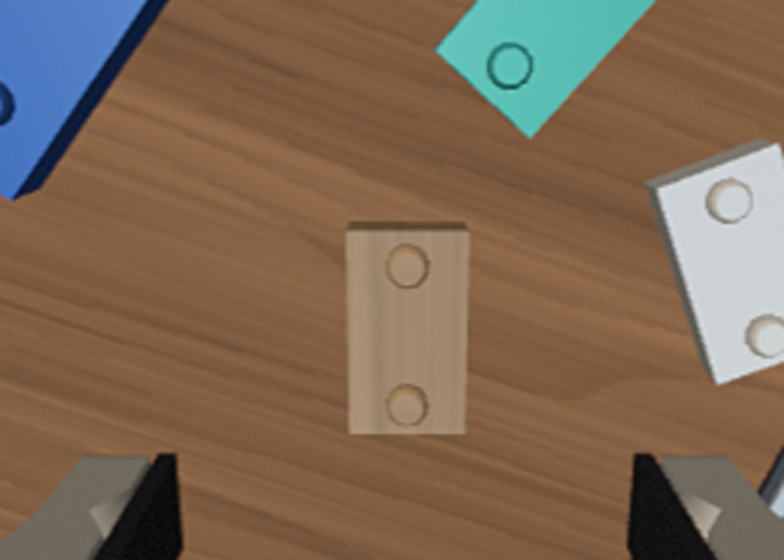

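The block is centred, with corners at (347,231), (469,231), (465,433), (348,433) and studs at (407,266) and (407,405).

Run:
```python
from h import *
p,q=at("w7",407,266,.03),at("w7",407,405,.03);print(((p+q)/2).round(4),np.degrees(np.arctan2(*(q-p)[1::-1])),np.linalg.norm(p-q))
c=np.array([at("w7",*w,.024) for w in[(347,231),(469,231),(465,433),(348,433)]]);print(c.round(4),c.mean(0))
C=(c.mean(0)+(p+q)/2)/2; delta([C[0],C[1],.10],-159.9); delta([C[0],C[1],.012],-159.9)
```

```text
[ 0.4285 -0.2629  0.03  ] 20.086434129573316 0.06764722447315873
[[ 0.3921 -0.3054  0.024 ]
 [ 0.373  -0.2531  0.024 ]
 [ 0.4665 -0.2189  0.024 ]
 [ 0.4861 -0.2725  0.024 ]] [ 0.42942832 -0.2624738   0.024     ]
shift [-0.0498  0.0006  0.1901] turn [-0.     -0.0006 -0.0006]
shift [-0.0499  0.0006  0.2781] turn [-0.     -0.0006 -0.0006]
```

>>> carry_out(rows=[[-0.025,0.0005,0.05,0,0,0],[-0.05,0.0005,0.11,0,0,0],[-0.05,0.0005,0.17,0,0,0],[-0.05,0.0005,0.22,0,0,0],[-0.05,0.0005,0.26,0,0,0],[-0.05,0.0005,0.28,0,0,0],[-0.05,0.0005,0.281,0,0,0],[-0.05,0.0005,0.281,0,0,0]])

```text
clock: 21.68
tool_pos: [0.4296, -0.2634, 0.01]
orientation: [-180.0, 0.0, -160.0]
force: [0.5, -0.9, -0.2]
opening: 0.0833
gripper_force: 0.0
```

>>> carry_out(rows=[[0,0,0,0,0,0],[0,0,0,0,0,0],[0,0,0,0,0,0],[0,0,0,0,0,0],[0,0,0,0,0,0]], grip=-1)

```text
clock: 22.3
tool_pos: [0.4289, -0.2635, 0.0096]
orientation: [-180.0, -0.0, -160.0]
force: [-1.8, 2.1, 6.5]
opening: 0.0556
gripper_force: 30.0
```

>>> carry_out(rows=[[0,0,-0.03,0,0,0],[0,0,-0.08,0,0,0],[0,0,-0.13,0,0,0],[0,0,-0.17,0,0,0],[0,0,-0.18,0,0,0],[0,0,-0.18,0,0,0]])

```text
clock: 23.05
tool_pos: [0.4287, -0.2633, 0.1892]
orientation: [-180.0, 0.0, -160.0]
force: [-0.0, -0.0, -2.3]
opening: 0.0556
gripper_force: 30.0
```

Run:
```python
from h import *
st(); delta([.548,-.0065,.19],-181.8)
```

```text
t 23.05 pos [ 0.4287 -0.2633  0.1892] rpy [-1.7999e+02  1.0000e-02 -1.6003e+02] F [-0.  -0.  -2.3] op 0.0556 gf 30.0 j [ -9.   6. -24.   0. -60. -61.]
shift [-0.1998  0.2006 -0.0008] turn [-1.000e-04  2.000e-04  3.799e-01]
```

>>> carry_out(rows=[[-0.03,0.03,0,0,0,0.05],[-0.065,0.065,0,0,0,0.12],[-0.1,0.1,0,0,0,0.19],[-0.135,0.135,0,0,0,0.26],[-0.17,0.17,0,0,0,0.32],[-0.19,0.19,0,0,0,0.36],[-0.2,0.2005,0,0,0,0.38],[-0.2,0.2005,0,0,0,0.38]])

```text
clock: 24.05
tool_pos: [0.5476, -0.006, 0.1867]
orientation: [-179.9, -0.2, 178.3]
force: [0.1, -0.4, 0.2]
opening: 0.0554
gripper_force: 30.0
```

>>> carry_out(rows=[[0,0,0.03,0,0,0],[0,0,0.06,0,0,0],[0,0,0.075,0,0,0],[0,0,0.08,0,0,0],[0,0,0.08,0,0,0],[0,0,0.08,0,0,0]])

```text
clock: 24.8
tool_pos: [0.5489, -0.0066, 0.11]
orientation: [180.0, 0.1, 178.2]
force: [-0.8, -0.3, -1.1]
opening: 0.0559
gripper_force: 30.0
```

Run:
```python
from h import *
st(); grab("wrist","w8",(200,60,440,300),2.5); delta([.548,-.0065,.1],-181.8)
```

```text
t 24.8 pos [ 0.5489 -0.0066  0.11  ] rpy [1.7999e+02 6.0000e-02 1.7822e+02] F [-0.8 -0.3 -1.1] op 0.0559 gf 30.0 j [  20.   15.  -24.    0.  -51. -112.]
shift [0.0008 0.     0.01  ] turn [0.0002 0.0011 0.0004]
```

View pics/w8.png

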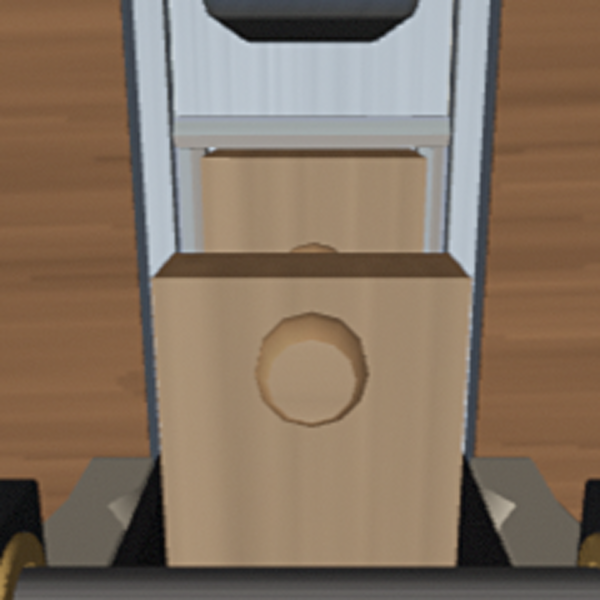

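The held block's near top edge is at v=277 and its bottom edge at v=253. The seated base's near top edge is at v=156. I'll compute the offset between the two.

Run:
```python
from h import *
def L(p):
    u=np.array([np.cos(np.radians(-1.8)),np.sin(np.radians(-1.8))]); n=np.array([-u[1],u[0]]); d=p[:2]-np.array([.5503,-.0065]); return (d@u).round(4),(d@n).round(4)
for nm,u,v,z in [("baseTopL",203,156,.056),("baseTopR",425,156,.056),("blkTopL",154,277,.1244),("blkTopR",470,277,.1244),("blkBotL",172,253,.1004),("blkBotR",452,253,.1004),("wallOut",312,116,.0335),("stud far pt?",313,243,.065)]:
    p=at("w8",u,v,z); print(nm,p.round(4),L(p))
st()
```

```text
baseTopL [ 0.4833 -0.0314  0.056 ] (np.float64(-0.0662), np.float64(-0.0269))
baseTopR [0.485  0.0234 0.056 ] (np.float64(-0.0662), np.float64(0.0278))
blkTopL [ 0.4988 -0.0325  0.1244] (np.float64(-0.0507), np.float64(-0.0276))
blkTopR [0.5005 0.0226 0.1244] (np.float64(-0.0507), np.float64(0.0275))
blkBotL [ 0.4991 -0.0332  0.1004] (np.float64(-0.0504), np.float64(-0.0283))
blkBotR [0.5008 0.0233 0.1004] (np.float64(-0.0504), np.float64(0.0282))
wallOut [ 0.4753 -0.0042  0.0335] (np.float64(-0.075), np.float64(-0.0001))
stud far pt? [ 0.5042 -0.0049  0.065 ] (np.float64(-0.0462), np.float64(0.0002))
t 24.85 pos [ 0.5488 -0.0065  0.11  ] rpy [1.7999e+02 6.0000e-02 1.7822e+02] F [-0.2 -0.3 -0.5] op 0.0559 gf 30.0 j [  20.   15.  -24.    0.  -51. -112.]
```

>>> carry_out(rows=[[0.001,0.0003,0.01,0,0,0],[0.001,0.0003,0.022,0,0,0],[0.001,0.0003,0.03,0,0,0],[0.001,0.0003,0.034,0,0,0],[0.001,0.0003,0.037,0,0,0],[0.001,0.0003,0.0395,0,0,0],[0.001,0.0003,0.0395,0,0,0]])

```text
clock: 25.72
tool_pos: [0.5473, -0.0063, 0.0696]
orientation: [-180.0, -0.0, 178.2]
force: [0.2, 0.4, -1.5]
opening: 0.0558
gripper_force: 30.0
```

Run:
```python
from h import *
st()
```

```text
t 25.73 pos [ 0.5473 -0.0063  0.0696] rpy [-1.7999e+02 -1.0000e-02  1.7822e+02] F [ 0.2  0.4 -1.5] op 0.0558 gf 30.0 j [  20.   18.  -27.    0.  -46. -112.]
```

>>> carry_out(rows=[[0,0,0.0015,0,0,0],[0,0,0.003,0,0,0],[0,0,0.0045,0,0,0],[0,0,0.006,0,0,0],[0,0,0.006,0,0,0]])

```text
clock: 26.35
tool_pos: [0.5489, -0.0063, 0.0656]
orientation: [-180.0, 0.2, 178.3]
force: [-0.9, -0.6, 13.1]
opening: 0.0559
gripper_force: 30.0
```

Run:
```python
from h import *
st()
```

```text
t 26.35 pos [ 0.5489 -0.0063  0.0656] rpy [-1.7999e+02  1.7000e-01  1.7826e+02] F [-0.9 -0.6 13.1] op 0.0559 gf 30.0 j [  20.   18.  -27.    0.  -45. -112.]
```

>>> carry_out(rows=[[0,0,0,0,0,0],[0,0,0,0,0,0],[0,0,-0.03,0,0,0],[0,0,-0.07,0,0,0],[0.03,0,-0.09,0,0,0],[0.085,0,-0.09,0,0,0],[0.098,0,-0.09,0,0,0],[0.098,0,-0.09,0,0,0]], grip=0.6)

```text
clock: 27.35
tool_pos: [0.449, -0.0031, 0.154]
orientation: [180.0, 0.0, 178.3]
force: [1.2, 0.8, 0.6]
opening: 0.0702
gripper_force: 0.0
```

Run:
```python
from h import *
st(); delta([.4498,-.0034,.065],-181.8)
```

```text
t 27.35 pos [ 0.449  -0.0031  0.154 ] rpy [1.7999e+02 3.0000e-02 1.7826e+02] F [1.2 0.8 0.6] op 0.0702 gf 0.0 j [  25.    3.  -33.    0.  -55. -117.]
shift [-0.0008 -0.0002  0.089 ] turn [0.0001 0.0004 0.0011]
```

>>> carry_out(rows=[[-0.001,0,0.04,0,0,0],[-0.001,0,0.075,0,0,0],[-0.001,0,0.089,0,0,0],[-0.001,0,0.089,0,0,0]])

```text
clock: 27.85
tool_pos: [0.4505, -0.0036, 0.0633]
orientation: [-179.9, -0.2, 178.2]
force: [0.3, 0.5, 1.0]
opening: 0.0701
gripper_force: 0.0
```

>>> carry_out(rows=[[0,0,0,0,0,0],[0,0,0,0,0,0],[0,0,0,0,0,0],[0,0,0,0,0,0]], grip=-1)

```text
clock: 28.35
tool_pos: [0.4504, -0.0036, 0.0651]
orientation: [-180.0, 0.0, 178.2]
force: [-0.5, -2.7, 2.5]
opening: 0.0397
gripper_force: 30.0
```

Run:
```python
from h import *
st(); grab("wrist","w9",(200,60,440,300),2.5)
```

```text
t 28.35 pos [ 0.4504 -0.0036  0.0651] rpy [-1.7997e+02  1.0000e-02  1.7824e+02] F [-0.5 -2.7  2.5] op 0.0397 gf 30.0 j [  25.   10.  -39.    0.  -41. -117.]
```

View pics/w9.png

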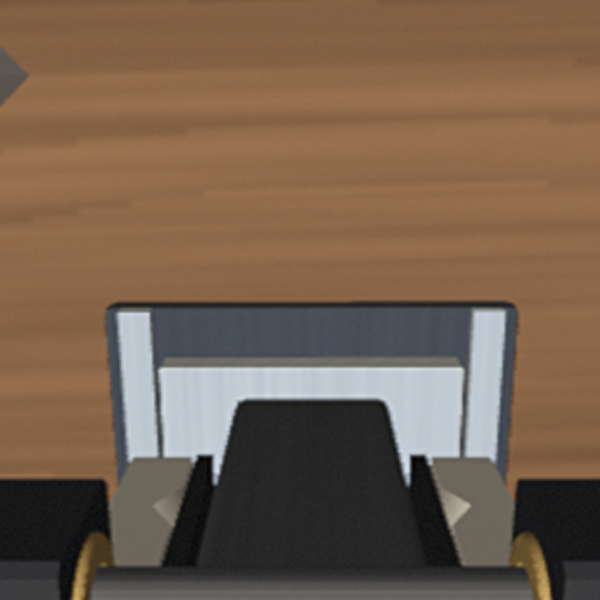

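The handle is gripped. Pushing the sled in.

>>> carry_out(rows=[[-0.015,0,0,0,0,0],[-0.035,0,0,0,0,0],[-0.055,0,0,0,0,0],[-0.075,0,0,0,0,0],[-0.095,0,0,0,0,0],[-0.11,0,0,0,0,0],[-0.117,0,0,0,0,0],[-0.12,0,0,0,0,0]])

```text
clock: 29.4
tool_pos: [0.5685, -0.0071, 0.0651]
orientation: [-180.0, -0.2, 178.2]
force: [-17.5, 6.1, 20.0]
opening: 0.0398
gripper_force: 30.0
```

>>> carry_out(rows=[[-0.003,0,0,0,0,0],[-0.004,0,0,0,0,0],[-0.004,0,0,0,0,0]])

```text
clock: 29.78
tool_pos: [0.5687, -0.0071, 0.065]
orientation: [-180.0, -0.5, 178.2]
force: [-23.6, 7.9, 24.4]
opening: 0.04
gripper_force: 30.0
```

Run:
```python
from h import *
st(); p,_=tool(); print(np.linalg.norm(p[:2]-[.4504,-.0036]))
```

```text
t 29.77 pos [ 0.5687 -0.0071  0.065 ] rpy [-179.96   -0.54  178.16] F [-23.6   7.9  24.4] op 0.04 gf 30.0 j [  19.   20.  -24.   -0.  -47. -111.]
0.11832802593472644
```

>>> carry_out(rows=[[0.004,0,0,0,0,0],[0.004,0,0,0,0,0],[0.004,0,0,0,0,0]])

```text
clock: 30.15
tool_pos: [0.5687, -0.007, 0.065]
orientation: [-180.0, -0.2, 178.2]
force: [-7.4, 1.5, 11.2]
opening: 0.0398
gripper_force: 30.0
```

>>> carry_out(rows=[[0,0,0,0,0,0],[0,0,0,0,0,0],[0,0,0,0,0,0]], grip=0.3)

```text
clock: 30.52
tool_pos: [0.5704, -0.007, 0.0644]
orientation: [-180.0, -0.0, 178.2]
force: [0.2, 0.5, 0.1]
opening: 0.056
gripper_force: 0.0
```

>>> carry_out(rows=[[0.005,0,-0.03,0,0,0],[0.02,0,-0.08,0,0,0],[0.06,0,-0.13,0,0,0],[0.11,0,-0.18,0,0,0],[0.15,0,-0.23,0,0,0],[0.15,0,-0.26,0,0,0],[0.15,0,-0.26,0,0,0],[0.15,0,-0.26,0,0,0]])

```text
clock: 31.52
tool_pos: [0.4202, -0.0022, 0.3242]
orientation: [180.0, -0.0, 178.2]
force: [0.4, 0.5, -0.3]
opening: 0.0569
gripper_force: 0.0
```

Run:
```python
from h import *
st(); grab("wrist","w10")
# handle top: dark blob near predicted location for sled=0.12
d=np.load("pics/w10.npz");K,E,im=d["K"],d["E"],d["im"]
u=np.array([np.cos(np.radians(-1.8)),np.sin(np.radians(-1.8))]);pk=np.array([.5503,-.0065])
pr=lambda s,z:proj(K,E,np.append(pk+u*s,z))
print("handle near/far top edges expected",pr(.014,.104),pr(.026,.104),"sled rear",pr(.12-.1145,.02))
x=int(pr(.02,.104)[0]); 
print([ (v,int(im[v,x].mean())) for v in range(int(pr(.02,.104)[1])-40,int(pr(.02,.104)[1])+40,1)])
delta([.669,-.0103,.43],-91.8)
```

```text
t 31.52 pos [ 0.4202 -0.0022  0.3242] rpy [ 1.7999e+02 -4.0000e-02  1.7821e+02] F [ 0.4  0.5 -0.3] op 0.0569 gf 0.0 j [  27.   -8.  -19.   -0.  -78. -119.]
handle near/far top edges expected [324.37892771 280.5156765 ] [324.38129601 288.78033107] sled rear [324.41498125 246.24545435]
[(244, 116), (245, 118), (246, 180), (247, 204), (248, 203), (249, 204), (250, 208), (251, 168), (252, 66), (253, 28), (254, 35), (255, 36), (256, 39), (257, 36), (258, 40), (259, 35), (260, 39), (261, 37), (262, 36), (263, 39), (264, 35), (265, 39), (266, 38), (267, 38), (268, 39), (269, 40), (270, 37), (271, 39), (272, 38), (273, 39), (274, 40), (275, 38), (276, 38), (277, 37), (278, 38), (279, 46), (280, 75), (281, 80), (282, 81), (283, 81), (284, 82), (285, 82), (286, 61), (287, 41), (288, 42), (289, 47), (290, 53), (291, 58), (292, 69), (293, 80), (294, 85), (295, 89), (296, 99), (297, 103), (298, 99), (299, 106), (300, 109), (301, 103), (302, 113), (303, 121), (304, 118), (305, 108), (306, 119), (307, 119), (308, 118), (309, 118), (310, 117), (311, 117), (312, 115), (313, 111), (314, 106), (315, 103), (316, 99), (317, 138), (318, 150), (319, 148), (320, 146), (321, 143), (322, 144), (323, 147)]
shift [-2.488e-01 -2.000e-04 -1.069e-01] turn [ 1.1000e-03 -2.1000e-03 -1.5708e+00]
```

>>> carry_out(rows=[[0,0,-0.05,0,0,-0.18],[-0.02,0,-0.107,0,0,-0.36],[-0.07,0,-0.107,0,0,-0.54],[-0.12,0,-0.107,0,0,-0.72],[-0.17,0,-0.107,0,0,-0.9],[-0.22,0,-0.107,0,0,-1.08],[-0.249,0,-0.107,0,0,-1.26],[-0.249,0,-0.107,0,0,-1.44]], grip=0.1)

```text
clock: 32.58
tool_pos: [0.6715, -0.0102, 0.4261]
orientation: [179.6, -0.2, -99.0]
force: [0.3, -1.2, 0.1]
opening: 0.0481
gripper_force: 0.0
```

>>> carry_out(rows=[[0,0,0,0,0,-0.13],[0,0,0,0,0,-0.13],[0,0,0,0,0,-0.13]])

```text
clock: 32.95
tool_pos: [0.6694, -0.0101, 0.4304]
orientation: [179.9, -0.0, -92.0]
force: [0.5, -0.0, -0.2]
opening: 0.0484
gripper_force: 0.0
```

Run:
```python
from h import *
st(); delta([.669,-.0105,.325],-91.8)
```

```text
t 32.95 pos [ 0.6694 -0.0101  0.4304] rpy [ 1.7988e+02 -4.0000e-02 -9.2010e+01] F [ 0.5 -0.  -0.2] op 0.0484 gf 0.0 j [ 16.  17.  22.   0. -95. -18.]
shift [0.0003 0.0002 0.1054] turn [ 0.0022 -0.0007 -0.0037]
```

>>> carry_out(rows=[[0,0,0.04,0,0,0],[0,0,0.08,0,0,0],[0,0,0.1,0,0,0],[0,0,0.1055,0,0,0],[0,0,0.1055,0,0,0]])

```text
clock: 33.58
tool_pos: [0.6695, -0.0101, 0.3265]
orientation: [180.0, -0.0, -91.9]
force: [-0.0, -0.1, 0.5]
opening: 0.048
gripper_force: 0.0
```

>>> carry_out(rows=[[0,0,0,0,0,0],[0,0,0,0,0,0],[0,0,0,0,0,0],[0,0,0,0,0,0]], grip=-1)

```text
clock: 34.08
tool_pos: [0.6691, -0.0101, 0.3265]
orientation: [180.0, -0.0, -91.8]
force: [-2.3, 0.9, 3.6]
opening: 0.0251
gripper_force: 30.0
```

>>> carry_out(rows=[[0,0,0.012,0,0,0],[0,0,0.026,0,0,0],[0,0,0.04,0,0,0],[0,0,0.052,0,0,0],[0,0,0.062,0,0,0],[0,0,0.068,0,0,0],[0,0,0.071,0,0,0],[0,0,0.071,0,0,0]])

```text
clock: 35.08
tool_pos: [0.6691, -0.0101, 0.2544]
orientation: [179.9, -0.0, -91.8]
force: [-2.1, -0.1, -0.4]
opening: 0.0251
gripper_force: 30.0
```

Run:
```python
from h import *
st()
```

```text
t 35.08 pos [ 0.6691 -0.0101  0.2544] rpy [ 1.7993e+02 -1.0000e-02 -9.1840e+01] F [-2.1 -0.1 -0.4] op 0.0251 gf 30.0 j [ 16.  19.   2.  -0. -73. -18.]
```

>>> carry_out(rows=[[0,0,0.001,0,0,0],[0,0,0.002,0,0,0],[0,0,0.003,0,0,0],[0,0,0.004,0,0,0],[0,0,0.004,0,0,0]])

```text
clock: 35.7
tool_pos: [0.6691, -0.0101, 0.2508]
orientation: [180.0, -0.0, -91.8]
force: [-4.2, 1.4, 2.6]
opening: 0.0256
gripper_force: 30.0
```

>>> carry_out(rows=[[0,0,0.001,0,0,0],[0,0,0.002,0,0,0],[0,0,0.002,0,0,0]])

```text
clock: 36.08
tool_pos: [0.6691, -0.0101, 0.2489]
orientation: [180.0, -0.0, -91.8]
force: [-3.8, 1.1, 2.6]
opening: 0.0254
gripper_force: 30.0
```

>>> carry_out(rows=[[0,0,0.001,0,0,0],[0,0,0.002,0,0,0],[0,0,0.002,0,0,0]])

```text
clock: 36.45
tool_pos: [0.6691, -0.0101, 0.2469]
orientation: [180.0, -0.0, -91.8]
force: [-4.8, 1.6, 3.3]
opening: 0.0254
gripper_force: 30.0
```

>>> carry_out(rows=[[0,0,0.001,0,0,0],[0,0,0.002,0,0,0],[0,0,0.002,0,0,0]])

```text
clock: 36.83
tool_pos: [0.6691, -0.0101, 0.2449]
orientation: [180.0, -0.0, -91.8]
force: [-5.7, 1.7, 4.5]
opening: 0.0256
gripper_force: 30.0
```

>>> carry_out(rows=[[0,0,0.001,0,0,0],[0,0,0.002,0,0,0],[0,0,0.002,0,0,0]])

```text
clock: 37.2
tool_pos: [0.6691, -0.0101, 0.2429]
orientation: [180.0, -0.0, -91.8]
force: [-4.3, 1.4, 3.7]
opening: 0.0253
gripper_force: 30.0
```

>>> carry_out(rows=[[0,0,0.001,0,0,0],[0,0,0.002,0,0,0],[0,0,0.002,0,0,0]])

```text
clock: 37.58
tool_pos: [0.6692, -0.0101, 0.2416]
orientation: [180.0, -0.0, -91.8]
force: [-7.0, 2.0, 6.0]
opening: 0.0254
gripper_force: 30.0
```

Force is rising at the predicted height of 0.2415. One more small step to confirm contact.

>>> carry_out(rows=[[0,0,0.001,0,0,0],[0,0,0.0015,0,0,0],[0,0,0.0015,0,0,0]])

```text
clock: 37.95
tool_pos: [0.6692, -0.0101, 0.2415]
orientation: [-179.9, -0.0, -91.8]
force: [-8.7, 3.1, 13.1]
opening: 0.0254
gripper_force: 30.0
```

>>> carry_out(rows=[[0,0,0.001,0,0,0],[0,0,0.0015,0,0,0],[0,0,0.0015,0,0,0]])

```text
clock: 38.33
tool_pos: [0.6693, -0.0101, 0.2415]
orientation: [-179.9, -0.0, -91.8]
force: [-12.0, 4.7, 19.3]
opening: 0.0256
gripper_force: 30.0
```

>>> carry_out(rows=[[0,0,-0.001,0,0,0],[0,0,-0.002,0,0,0],[0,0,-0.002,0,0,0]])

```text
clock: 38.7
tool_pos: [0.6692, -0.0101, 0.2415]
orientation: [-180.0, -0.0, -91.8]
force: [-7.7, 2.7, 9.7]
opening: 0.0254
gripper_force: 30.0
```

>>> carry_out(rows=[[0,0,0,0,0,0],[0,0,0,0,0,0],[0,0,0,0,0,0]], grip=0.1)

```text
clock: 39.08
tool_pos: [0.6695, -0.0102, 0.2396]
orientation: [180.0, -0.0, -91.8]
force: [0.7, 0.3, 0.1]
opening: 0.0465
gripper_force: 0.0
```

>>> carry_out(rows=[[0,0,-0.03,0,0,0],[0,0,-0.08,0,0,0],[0,0,-0.12,0,0,0],[0,0,-0.12,0,0,0]])

```text
clock: 39.58
tool_pos: [0.6708, -0.0103, 0.364]
orientation: [-179.6, 0.0, -91.8]
force: [-0.1, 0.7, -0.5]
opening: 0.0484
gripper_force: 0.0
```

Run:
```python
from h import *
st(); delta([.6735,.114,.33],-215); delta([.6735,.114,.33],-180)
```

```text
t 39.58 pos [ 0.6708 -0.0103  0.364 ] rpy [-1.7964e+02  3.0000e-02 -9.1840e+01] F [-0.1  0.7 -0.5] op 0.0484 gf 0.0 j [ 16.  17.  13.   0. -86. -18.]
shift [-0.1243  0.0015  0.0341] turn [-0.0031  0.0071  2.1495]
shift [-0.1243  0.0015  0.0341] turn [-0.0046  0.0053  1.5387]
```

>>> carry_out(rows=[[-0.05,0.001,0,0,0,0],[-0.1,0.0015,0,0,0,0],[-0.1243,0.0015,0.02,0,0,0],[-0.1243,0.0015,0.06,0,0,0],[-0.1243,0.0015,0.1,0,0,0],[-0.1243,0.0015,0.13,0,0,0],[-0.1243,0.0015,0.139,0,0,0],[-0.1243,0.0015,0.139,0,0,0]])

```text
clock: 40.58
tool_pos: [0.6718, 0.114, 0.2207]
orientation: [179.9, -0.1, -91.8]
force: [-0.4, 0.8, 1.0]
opening: 0.0483
gripper_force: 0.0
```

>>> carry_out(rows=[[0,0,0,0,0,0],[0,0,0,0,0,0],[0,0,0,0,0,0],[0,0,0,0,0,0]], grip=-1)

```text
clock: 41.08
tool_pos: [0.672, 0.1143, 0.2216]
orientation: [-180.0, 0.0, -91.8]
force: [0.2, 0.2, 1.6]
opening: 0.0178
gripper_force: 30.0
```

Run:
```python
from h import *
st()
p,Rm=tool(); c=np.array([.6719,.0447,p[2]]); r=p-c; print("radius",np.linalg.norm(r),np.degrees(np.arctan2(r[1],r[0])))
a0=np.arctan2(r[1],r[0])
for d in np.arange(11,89,11):
    a=a0+np.radians(d); q=c+.0698*np.array([np.cos(a),np.sin(a),0]); print((Rm.T@(q-p)).round(4).tolist(),-np.radians(d).round(3))
```

```text
t 41.08 pos [0.672  0.1143 0.2216] rpy [-1.7997e+02  1.0000e-02 -9.1830e+01] F [0.2 0.2 1.6] op 0.0178 gf 30.0 j [ 26.  21.   1.   0. -70. -28.]
radius 0.06958717695479716 89.93564066248993
[0.0015, 0.0133, -0.0] -0.192
[0.0057, 0.026, -0.0] -0.384
[0.0122, 0.0377, -0.0] -0.576
[0.0209, 0.0479, -0.0] -0.768
[0.0313, 0.0562, -0.0] -0.96
[0.0431, 0.0625, -0.0] -1.152
[0.0559, 0.0663, -0.0] -1.344
[0.0693, 0.0677, -0.0] -1.536
```

>>> carry_out(rows=[[0.0004,0.0067,0,0,0,-0.096],[0.0015,0.0133,0,0,0,-0.192],[0.0033,0.0198,0,0,0,-0.288],[0.0057,0.026,0,0,0,-0.384],[0.0087,0.032,0,0,0,-0.48],[0.0122,0.0377,0,0,0,-0.576],[0.0163,0.043,0,0,0,-0.672],[0.0209,0.0479,0,0,0,-0.768]])

```text
clock: 42.08
tool_pos: [0.6235, 0.0957, 0.2215]
orientation: [-179.9, 0.0, -47.6]
force: [0.7, 3.4, 0.7]
opening: 0.0176
gripper_force: 30.0
```

Run:
```python
from h import *
st()
p,Rm=tool(); c=np.array([.6719,.0447,p[2]]); r=p-c; print("radius",np.linalg.norm(r),np.degrees(np.arctan2(r[1],r[0])))
a0=np.arctan2(r[1],r[0])
e=np.radians(179)-a0
for k in range(1,9):
    a=a0+e*k/8; q=c+.0698*np.array([np.cos(a),np.sin(a),0]); print((Rm.T@(q-p)).round(4).tolist(),round(-e*k/8,3))
```

```text
t 42.08 pos [0.6235 0.0957 0.2215] rpy [-1.7991e+02  1.0000e-02 -4.7620e+01] F [0.7 3.4 0.7] op 0.0176 gf 30.0 j [ 26.  17.  -6.  -0. -68.  16.]
radius 0.07029119710548674 133.50627733850752
[0.001, 0.0069, -0.0] -0.099
[0.0021, 0.0137, -0.0] -0.199
[0.004, 0.0204, -0.0] -0.298
[0.0064, 0.0269, -0.0] -0.397
[0.0096, 0.0331, -0.0001] -0.496
[0.0133, 0.0389, -0.0001] -0.596
[0.0175, 0.0443, -0.0001] -0.695
[0.0223, 0.0493, -0.0001] -0.794
```

>>> carry_out(rows=[[0.001,0.007,0,0,0,-0.1],[0.002,0.0137,0,0,0,-0.2],[0.004,0.0204,0,0,0,-0.3],[0.0065,0.027,0,0,0,-0.4],[0.0095,0.033,0,0,0,-0.5],[0.013,0.039,0,0,0,-0.6],[0.0175,0.0443,0,0,0,-0.7],[0.022,0.049,0,0,0,-0.79]])

```text
clock: 43.08
tool_pos: [0.6016, 0.0466, 0.2215]
orientation: [-179.9, -0.0, -2.4]
force: [-3.0, 18.1, 2.5]
opening: 0.0175
gripper_force: 30.0
```

>>> carry_out(rows=[[0,0,0,0,0,0],[0,0,0,0,0,0]])

```text
clock: 43.32
tool_pos: [0.6016, 0.0469, 0.2215]
orientation: [-179.9, -0.0, -2.5]
force: [-2.8, 6.0, 3.0]
opening: 0.0174
gripper_force: 30.0
```

Run:
```python
from h import *
st()
p,Rm=tool(); c=np.array([.6719,.0447,p[2]]); r=p-c; print("radius",np.linalg.norm(r),"clamp",np.radians(np.degrees(np.arctan2(r[1],r[0]))-88.2))
```

```text
t 43.33 pos [0.6016 0.0469 0.2215] rpy [-1.799e+02 -1.000e-02 -2.530e+00] F [-2.8  6.   3. ] op 0.0174 gf 30.0 j [ 23.  14.  -9.  -0. -67.  65.]
radius 0.07036667185035968 clamp 1.5703938232788457
```

Clamp is at 1.57 against its end stop. Releasing, retracting and checking the sled, pile and foot in an image by code.

>>> carry_out(rows=[[0,0,0,0,0,0],[0,0,0,0,0,0],[0,0,0,0,0,0],[0,0,-0.04,0,0,0],[0,0,-0.1,0,0,0],[-0.04,0,-0.15,0,0,0],[-0.09,0,-0.15,0,0,0],[-0.14,0,-0.15,0,0,0]], grip=0)

```text
clock: 44.32
tool_pos: [0.4606, 0.0517, 0.3715]
orientation: [-180.0, -0.0, -2.6]
force: [-0.7, 1.7, -0.3]
opening: 0.0428
gripper_force: 0.0
```

>>> carry_out(rows=[[0,0,0,0,0,0],[0,0,0,0,0,0],[0,0,0,0,0,0],[0,0,0,0,0,0]])

```text
clock: 44.82
tool_pos: [0.4624, 0.0519, 0.3704]
orientation: [179.9, 0.1, -2.6]
force: [0.1, -0.0, 0.7]
opening: 0.0437
gripper_force: 0.0
```

Run:
```python
from h import *
st(); grab("scene","s9")
d=np.load("pics/s9.npz");K,E,im=d["K"],d["E"],d["im"]
u=np.array([np.cos(np.radians(-1.8)),np.sin(np.radians(-1.8))]);n=np.array([-u[1],u[0]]);r=np.array([.6702,-.0103])
# brown (wood) vs gray along the expected outline of pile top / base near side and clamp post
for nm,x,y,z in [("blk top near",-.045,0,.08),("blk top r",-.03,-.02,.08),("base ledge near",-.058,0,.056),("beyond blk near top",-.06,0,.08),("knob top",0,0,.277),("post top",-.07,.055,.262),("post loose spot",0,.125,.25),("handle",-.1,0,.1)]:
    q=proj(K,E,np.append(r+x*u+y*n,z)); v=im[int(round(q[1])),int(round(q[0]))]; print(nm,q.round(0),v)
```

```text
t 44.83 pos [0.4624 0.0519 0.3704] rpy [ 1.7993e+02  1.1000e-01 -2.6000e+00] F [ 0.1 -0.   0.7] op 0.0437 gf 0.0 j [ 31.  -3. -10.   0. -84.  57.]
blk top near [352. 230.] [208 166 125]
blk top r [351. 236.] [209 170 132]
base ledge near [350. 230.] [201 161 123]
beyond blk near top [350. 227.] [214 192 176]
knob top [366. 208.] [50 48 49]
post top [364. 186.] [55 51 50]
post loose spot [396. 191.] [164 115  80]
handle [342. 216.] [72 74 79]
```

All the colours match the expected layout. Handing in.

```bash
python3 -c "
from plant import workorder
print(workorder.close_job())"
```

```text
the job is handed in; nothing more can be done
None
```

I handed the job in at about 45 s. By force and position readings, the base is seated, the one stacking block found is pressed home, the sled is in, the foot is on the block and the clamp is locked. The judge returned no verdict.

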